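# Weigh two cells and fit the heavier in the lamp

## Task

These two batteries look alike, but the good alkaline one is the heavier: set one on each tray of the balance, gently and without dropping them, and let go so that the heavier sinks. Then take the heavier and fit it into the lamp's open battery bay, flat end against the spring leaf and + button against the black wall, pressed fully home without forcing anything; leave the lighter one lying on the balance, and do not disturb the dice, cup and coaster.

Things in the scene. Friction and masses are not known exactly. Their poses are not given: they have to be found in the camera images.
- cell_1: a D-size battery cell lying on its side, grey sleeve, bare steel ends, 34 mm diameter, 61.5 mm long over all (59.5 mm can, then a 10 mm wide, 2 mm high + button). Origin on its axis at mid-can; +x runs along the axis towards the + button; the roll about x is arbitrary. It rolls easily. The two cells look alike, but one weighs about 95 g and the other about 140 g.
- cell_2: the other D-size cell; shape, size and axes as cell_1.
- cell_1_plus (a point): the tip of cell_1's + button, on its axis 31.75 mm from its origin.
- cell_2_plus (a point): the tip of cell_2's + button, likewise.
- balance: an equal-arm kitchen balance, fixed: white base 95 x 200 mm, low pillar, aluminium beam along its y axis. Origin under the base's centre on the table, z up. The trays lie 105 mm either side along y; nothing rises above them. The pivots are delicate: press a tray, even one on its stop, with no more than 12 N. A tray starts to give way at well under 1 N when both are empty.
- pan_left: left tray (at +y of the balance): a stainless trough along its y axis, 86 mm long inside low end walls (7 mm), 56 mm wide: floor strip 14 mm wide, sides sloping up at 15 degrees to 6 mm above the floor. Origin on the floor at the tray's centre, z up. Stays level and moves only up and down, damped. Floor 58 mm above the table with both empty; down on its hard stop 48 mm, up 68 mm.
- pan_right: right tray (at -y of the balance), as the left one. As one tray goes down the other goes up as far; with unequal loads the heavier goes to its lower stop within about a second.
- lamp: a battery lamp standing fixed: aluminium base 100 (x) x 168 (y) mm, deck 30 mm high, small toggle switch on it. Origin under the base's centre (within 1 mm) on the table; z up. At its -y end a stem leans outwards and carries a white shade 92 mm wide, 150 to 207 mm above the table, centred 104 mm from the origin towards -y. The open battery bay is at the +y part of the deck.
- bay (a point): the battery bay: mid-can of a cell lying home in it, 39 mm above the table, were the cradle in the middle of its slots. Axes as the lamp's. A black cradle along y in a 33 mm wide recess, floor 22 mm above the table, 8 mm below deck: a cell stands 26 mm proud. It is clamped in long slots and sits anywhere up to 12 mm either way along y, with its wall and leaf; this is not measured.
- bay_plus (a point): tip of the + button of a cell at home, likewise for the cradle in mid-slot: on the inner face of the cradle's rigid + wall at its +y end, 39 mm above the table. The wall is 30 mm wide, 4 mm thick, its top 42 mm above the table: a level cell clears it while its axis is more than 59 mm above the table.
- bay_leaf (a point): foot of the spring contact at the cradle's -y end (mid-slot): a steel leaf 18 mm wide, upright to 64 mm above the table, then a lip slanting back (-y) to 74 mm; its free face 56.5 mm from the + wall. Yields towards -y at 0.4 N per mm for 7 mm, then the cell meets rigid ribs either side of it, also to 64 mm: a level cell is then 2 mm clear of the + wall and can go down. At home it is 5 mm back.
- bay_floor (a point): on the cradle floor under point bay, 22 mm above the table; a cell at home lies on it. Friction on leaf and wall holds a cell up, so it must be pressed down to the floor. Pressed with more than 18 N, all contacts with the lamp added up, the cradle cracks; the leaf itself takes about 3 N before the cell meets the ribs.
- dice_cup: bystander: red dice cup standing upright, 72 mm wide, 88 mm tall; origin under its centre.
- coaster: bystander: round stainless coaster, 96 mm wide, 4 mm thick, with the four dice on it; origin under its centre.
- die_1: bystander: white die, 19 mm, on the coaster; origin under its centre.
- die_2: bystander: white die, 19 mm, on the coaster; origin under its centre.
- die_3: bystander: white die, 19 mm, on the coaster; origin under its centre.
- die_4: bystander: white die, 19 mm, on the coaster; origin under its centre.
Not all that is in view belongs to the job. Leave any turquoise look-alike of the cell_2 alone.

How it is judged:
By the outcome, as a careful person would: the job done as asked, in the order asked, and still so for the second after the job is handed in, with the robot touching nothing.
It also fails if it takes over 72 s, if anything falls off the work surface, if the arm or the gripper's body presses on something with over 40 N, if the wrist force passes 120 N, or if a joint passes its speed limit or range.

## Robot

A 6-joint arm with a two-finger parallel gripper is mounted at the origin on the work surface. World frame = base frame: x ahead of the robot, y to its left, z up, the work surface at z = 0. Lengths are in mm, angles in rad, forces in N, time in s.
With the tool pointing down it reaches from about 325 to 775 mm from the base axis. Payload 5.5 kg.
Tool frame: the origin (TCP) lies midway between the tips of the shut fingers; the grasp point (between the pads) lies 19 mm behind it (ctrl.grip_point_offset is the distance from the TCP to the grasp point, in mm); z points along the fingers, y is the line along which they close (so a half turn about z gives the same grasp; the last joint's range is limited). The gripper opens to 88 mm and grips with 3 to 60 N. Pads are 20 mm wide; open, the fingers measure 115 mm over their backs; the gripper's body (75 mm by 178 mm) begins 61 mm behind the grasp point.
Start: joints at [1.21, 0.091, 1.231, -0, 1.82, -0.057], TCP at [179.493, 572.537, 222.631] pointing down, gripper open.
Joint ranges: [-2.87, 2.87], [-0.86, 2.18], [0.17, 2.46], [-1.51, 4.65], [0.06, 2.69], [-2.65, 2.65]. Speed limits (rad/s): [2.57, 2.57, 3.01, 3.14, 3.14, 3.14].

## Interface

Orientations are given as a unit quaternion [w, x, y, z].
In Python, from cell import status, imaging, workorder, ctrl gives the robot as it stands.
- The arm moves only by the shell command python3 -m inch 'ROWS' [FORCE]. ROWS is JSON, a list of rows, each a list of 7 numbers: the shift along the tool's x, y, z in m, then the turn, a rotation vector about the tool's x, y, z in rad, then the opening, from 0 (shut) to 1 (fully open). A call has 1 to 8 rows; each row shifts and turns the commanded pose from where the row before left it, along the tool's axes as they then stand; what a row does not reach is not made up. A row lasts 1/10 s, in which the tool goes at most 50 mm and 8.59 degrees, less where a joint would pass 70% of its speed; a pose out of reach is approached as far as the arm can. A call with a gripper value outside its range is refused whole. The fingers move at their own pace and stop on an object; FORCE is the grip in N (left out, the last holds). Time passes only in rows, so rows that do not move let the fingers close. It gives the time, the measured TCP pose, the force, the opening and the grip force at its end, in the units of the state.
- status.get_obs(): the state, without advancing time (a new reading comes with each control period).
- imaging.camera(name): name is "side" or "top"; returns (picture, depth): 420x560x3 uint8, red, green, blue; 420x560 float32, mm along the optical axis (not along the pixel's ray), 0 where there is no reading.
- imaging.get_calibration(name): a dict with "mtx" (3x3 intrinsics, pixels), "rvec" (rotation vector, rad) and "tvec" (3), from world to camera coordinates, as OpenCV has them. Camera axes: x right, y down, z forward; pixel columns grow to the right and rows downward; lengths in mm; the calibration is good to about 2 mm. A picture is of the moment at which its call begins. get_calibration takes no time and is no camera call.
- workorder.finish_job(): hands the job in; it is judged then, once.
The state is a dict: "time": time; "q": joint angles; "joint_velocities": joint speeds; "joint_torque": joint torques, N m; "eef_pos": TCP position; "eef_rot": TCP orientation; "wrist_force": force on the tool from outside, world axes, zero at the start; "moment": the same for the moment, N m; "finger_gap": finger opening in mm; "finger_force": force on a finger pad.
Only numpy, scipy, OpenCV 4.12 (cv2) and the standard library are available. Lean on these libraries where they do the work, as an engineer would, in place of code of your own. Each camera call takes 0.05 s, during which the arm holds its last target. There are 200 camera calls.

## Working session

There is one attempt and no reset: what is moved stays moved. The work goes in short steps, Python scripts to look and compute and a shell command to move; the robot and the scene stay as the last step left them, time stands still between calls to the robot, and variables do not carry over. Pictures are saved under pics/ and viewed, at most 10 in all, crops included, and the job is handed in when it is done.

```bash
ls; mkdir -p pics; cat > h.py <<'E'
import numpy as np, cv2
from cell import status, imaging, workorder, ctrl
def cal(n):
    c=imaging.get_calibration(n); R,_=cv2.Rodrigues(np.array(c["rvec"],float)); return np.array(c["mtx"],float),R,np.array(c["tvec"],float).ravel()
def ray(n,u,v,z):
    K,R,t=cal(n); d=R.T@np.linalg.solve(K,[u,v,1.]); o=-R.T@t; return o+d*(z-o[2])/d[2]
def cloud(n,dep):
    K,R,t=cal(n); v,u=np.mgrid[0:dep.shape[0],0:dep.shape[1]]
    p=np.stack([(u-K[0,2])/K[0,0]*dep,(v-K[1,2])/K[1,1]*dep,dep],-1); return (p-t)@R
def proj(n,P):
    K,R,t=cal(n); p=K@(R@np.array(P,float)+t); return p[:2]/p[2]
def save(n,name):
    im,d=imaging.camera(n); cv2.imwrite(f"pics/{name}.png",im[:,:,::-1]); np.savez(f"{name}.npz",im=im,d=d); return im,d
E
python3 - <<'E'
from h import *
for n in("top","side"):
    im,d=save(n,n+"0"); K,R,t=cal(n); print(n,K.round(1).tolist(),(-R.T@t).round(0),R.round(2).tolist())
print(status.get_obs(), ctrl.grip_point_offset)
E
```

```text
pics
top [[507.6, 0.0, 269.9], [0.0, 507.6, 209.2], [0.0, 0.0, 1.0]] [ 348.   75. 1155.] [[-0.02, -1.0, 0.01], [-0.98, 0.01, -0.18], [0.18, -0.02, -0.98]]
side [[412.1, 0.0, 278.1], [0.0, 412.1, 209.9], [0.0, 0.0, 1.0]] [ 245. -483.  615.] [[0.89, -0.46, 0.01], [-0.3, -0.59, -0.75], [0.36, 0.66, -0.66]]
{'time': 0.1, 'q': array([ 1.21030373e+00,  9.17866946e-02,  1.23178507e+00,  8.67394648e-06,
        1.81977116e+00, -5.66917718e-02]), 'joint_velocities': array([ 4.09808871e-05, -8.90001999e-04, -2.45237096e-03,  7.78940936e-04,
        3.44279119e-03,  1.01007611e-03]), 'joint_torque': array([ 1.98399102e-03, -4.47853017e+01, -4.07570565e+01,  6.99101505e-02,
        2.83755187e-02, -1.04901496e-04]), 'eef_pos': array([179.39064851, 572.27891687, 221.60699721]), 'eef_rot': array([-1.85338624e-04,  1.51315825e-01,  9.88485081e-01, -8.55295230e-04]), 'wrist_force': array([ 0.44185728,  0.43766681, -0.33206553]), 'moment': array([-0.03793502,  0.02103508, -0.01283999]), 'finger_force': 0.0, 'finger_gap': 87.84616118118896} 18.700000000000003
```

View pics/top0.png

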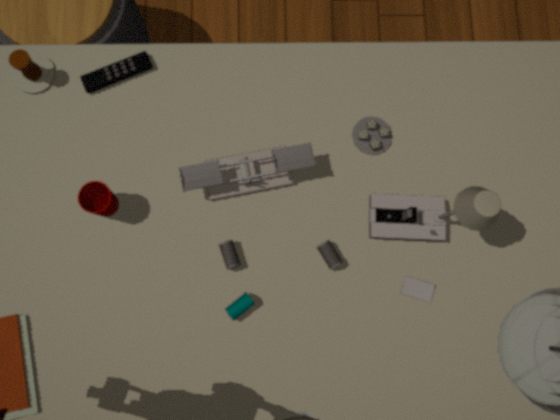

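View pics/side0.png

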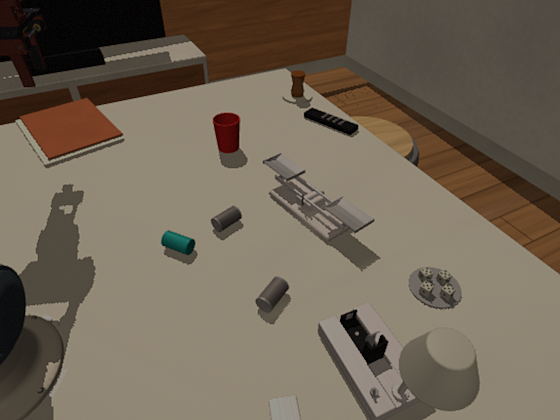

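The top view shows grey cells at (231,255) and (331,255). The turquoise look-alike is at (240,306) and isn't wanted. The balance is around (247,172), the lamp around (408,217) with its bay near (397,215), the cup at (98,198) and the coaster at (372,135). The side view shows the grey cells at (227,218) and (272,293), and turquoise at (178,242). The two grey-sleeved ones fit the description, so I'll confirm them in one enlarged crop.

```bash
python3 - <<'E'
from h import *
T=np.load("top0.npz");S=np.load("side0.npz")
def crop(im,x,y,w,h,W,H): return cv2.resize(np.clip(im[y:y+h,x:x+w].astype(float)*1.7,0,255).astype(np.uint8),(W,H),interpolation=cv2.INTER_CUBIC)
t,s=T["im"],S["im"]
a=np.hstack([crop(t,211,235,40,40,266,300),crop(t,311,235,40,40,267,300),crop(t,362,185,93,65,267,300)])
b=np.hstack([crop(s,207,198,40,40,266,300),crop(s,252,273,40,40,267,300),crop(s,315,300,110,110,267,300)])
cv2.imwrite("pics/mos.png",np.vstack([a,b])[:,:,::-1])
for n,D in(("top",T),("side",S)):
    c=cloud(n,D["d"]); z=c[...,2]; 
    hsv=cv2.cvtColor(D["im"],cv2.COLOR_RGB2HSV)
    m=((z>8)&(z<50)&(D["d"]>0)).astype(np.uint8)
    k,l,st,ce=cv2.connectedComponentsWithStats(m)
    for i in range(1,k):
        if st[i,4]>60:
            p=c[l==i]; 
            if p[:,0].min()<150 or p[:,0].max()>700: continue
            r=cv2.minAreaRect(p[:,:2].astype(np.float32))
            print(n,ce[i].round(0),st[i,4],p.mean(0).round(1),"zmax",np.percentile(p[:,2],98).round(1),[np.round(q,1) for q in r])
E
```

```text
top [ 94. 197.] 246 [588.5 452.2  30.2] zmax 49.5 [array([585.8, 448.5]), array([30.1, 58.2]), np.float64(57.5)]
top [112. 208.] 116 [562.6 412.2  28.5] zmax 48.4 [array([564.2, 416. ]), array([21.1, 56.4]), np.float64(53.8)]
top [406. 217.] 3232 [ 533.1 -250.8   28.4] zmax 41.1 [array([ 535. , -253.8]), array([169.8, 101.6]), np.float64(86.7)]
top [229. 254.] 416 [454.6 148.8  29.9] zmax 36.7 [array([455.2, 149.3]), array([61.6, 33.2]), np.float64(18.1)]
top [329. 254.] 415 [451.3 -72.8  29.7] zmax 36.4 [array([451.9, -74.5]), array([61.4, 33.7]), np.float64(29.4)]
top [546. 297.] 176 [ 350.1 -543.    38.4] zmax 49.9 [array([ 347.7, -522. ]), array([94.6, 40.6]), np.float64(89.3)]
top [239. 306.] 427 [341.6 126.8  30.1] zmax 36.8 [array([341.3, 127.5]), array([33.1, 61.4]), np.float64(37.4)]
top [557. 326.] 132 [ 289.9 -558.7   39.5] zmax 49.3 [array([ 287.9, -563.7]), array([16.2, 69.6]), np.float64(88.9)]
top [547. 355.] 115 [ 228.5 -536.3   31. ] zmax 49.4 [array([ 224.3, -535.1]), array([20.3, 61.9]), np.float64(44.4)]
top [523. 374.] 92 [ 191.2 -475.6   39.5] zmax 49.6 [array([ 184.7, -480.6]), array([23.9, 64.3]), np.float64(24.3)]
side [228. 142.] 290 [570.3 410.2  29.6] zmax 49.4 [array([571.8, 414.2]), array([28.7, 61.5]), np.float64(71.7)]
side [309. 206.] 2270 [631.7  99.4  23.8] zmax 43.0 [array([647. , 105.5]), array([ 96.4, 227.7]), np.float64(10.1)]
side [226. 218.] 458 [454.5 140.4  26. ] zmax 34.7 [array([456.5, 147.5]), array([61.5, 35.2]), np.float64(17.0)]
side [178. 241.] 529 [341.2 118.6  26.4] zmax 34.9 [array([342.5, 125.5]), array([34.4, 62.4]), np.float64(37.1)]
side [272. 293.] 667 [450.5 -81.9  27.6] zmax 34.9 [array([452.8, -77. ]), array([62.6, 33.4]), np.float64(29.2)]
side [368. 360.] 5947 [ 523.8 -258.9   28.3] zmax 42.4 [array([ 535.4, -255.3]), array([168.6, 101. ]), np.float64(86.6)]
```

View pics/mos.png

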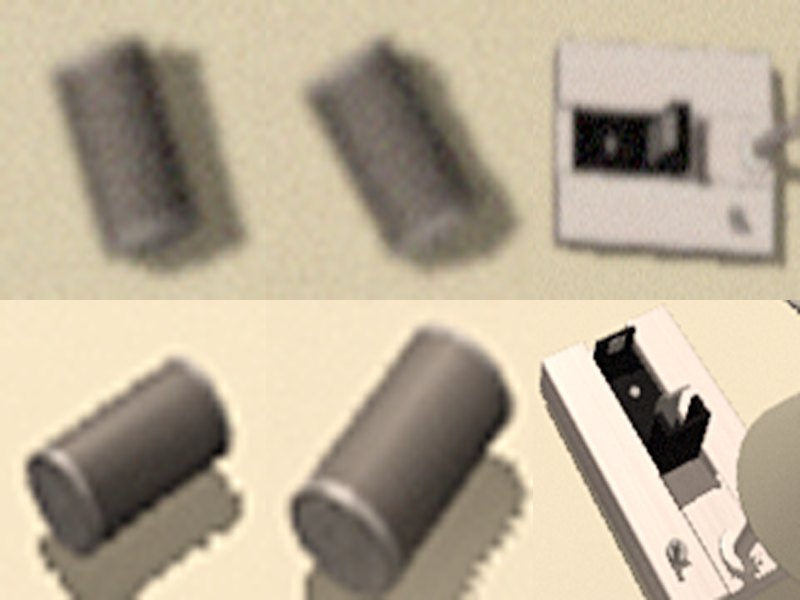

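Both grey cells show a plain flat face at the near (-x,-y) end, so each + button should be at the +x end; I'll verify this once they're lifted. The bay's + wall is at lamp +y, and the leaf is towards the shade. Next I measure the trays and bay.

```bash
python3 - <<'E'
from h import *
for n in("top","side"):
    D=np.load(n+"0.npz"); c=cloud(n,D["d"]); ok=D["d"]>0
    m=ok&(c[...,2]>52)&(c[...,2]<75)&(c[...,0]>540)&(c[...,0]<720)&(c[...,1]>-60)&(c[...,1]<280)
    k,l,st,ce=cv2.connectedComponentsWithStats(m.astype(np.uint8))
    for i in range(1,k):
        if st[i,4]>150:
            p=c[l==i]; r=cv2.minAreaRect(p[:,:2].astype(np.float32)); print(n,st[i,4],p.mean(0).round(1),np.percentile(p[:,2],[2,10,50,90,98]).round(1),[np.round(q,1) for q in r])
    # lamp frame
    a=np.radians(-3.3); o=np.array([535.2,-254.5]); q=c[...,:2]-o
    X=q[...,0]*np.cos(a)+q[...,1]*np.sin(a); Y=-q[...,0]*np.sin(a)+q[...,1]*np.cos(a); Z=c[...,2]
    print(n,"deck med z",np.median(Z[ok&(abs(X)>25)&(abs(X)<45)&(abs(Y)<70)]).round(1))
    for y in range(-30,84,4):
        s=ok&(abs(X)<11)&(abs(Y-y)<2)
        if s.any(): print(y,s.sum(),np.percentile(Z[s],[5,50,95]).round(0),end=" | ")
    print()
    s=ok&(Y>45)&(Y<80)&(Z>34)&(Z<46)&(abs(X)<25); print("wall top",s.sum(),X[s].mean(),np.percentile(Y[s],[3,50,97]).round(1),Z[s].max().round(1))
    s=ok&(Y>-30)&(Y<40)&(Z>45)&(Z<85)&(abs(X)<25); print("leaf",s.sum(),X[s].mean(),[ (X[i].round(),Y[i].round(1),Z[i].round(1)) for i in list(zip(*np.nonzero(s)))[::9]])
E
```

```text
top 976 [666.1   3.9  60.1] [54.  56.2 60.  64.  66.5] [array([665.2,   4.2]), array([56.6, 90.1]), np.float64(10.2)]
top 1006 [627.5 210.7  60.2] [54.5 56.4 60.1 64.1 66.1] [array([627. , 210.4]), array([56.9, 90.3]), np.float64(10.9)]
top deck med z 29.8
-30 19 [26. 30. 33.] | -26 32 [17. 22. 32.] | -22 4 [16. 21. 22.] | -10 6 [61. 63. 65.] | -6 45 [28. 54. 66.] | -2 8 [20. 23. 61.] | 2 2 [19. 21. 24.] | 6 19 [22. 73. 75.] | 10 39 [22. 65. 77.] | 14 53 [20. 36. 66.] | 18 14 [19. 20. 25.] | 22 17 [20. 23. 24.] | 26 19 [18. 22. 26.] | 30 19 [18. 21. 28.] | 34 13 [18. 21. 23.] | 38 15 [18. 23. 26.] | 42 16 [21. 23. 26.] | 46 18 [17. 22. 24.] | 50 12 [19. 21. 25.] | 54 19 [18. 22. 25.] | 58 17 [19. 22. 25.] | 62 19 [20. 22. 24.] | 66 1 [25. 25. 25.] | 70 10 [39. 42. 44.] | 74 38 [17. 28. 43.] | 78 20 [16. 18. 22.] | 82 24 [-3. 17. 22.] | 
wall top 34 -0.9909432092383753 [69.7 72.4 73.6] 45.7
leaf 156 -1.2019960253246915 [(np.float64(15.0), np.float64(6.0), np.float64(60.8)), (np.float64(13.0), np.float64(6.2), np.float64(61.4)), (np.float64(12.0), np.float64(5.7), np.float64(52.0)), (n
[... 3292 characters left out ...]
7), np.float64(64.1)), (np.float64(17.0), np.float64(-9.0), np.float64(46.9)), (np.float64(-12.0), np.float64(-9.1), np.float64(64.3)), (np.float64(6.0), np.float64(-9.5), np.float64(52.3)), (np.float64(-15.0), np.float64(-6.8), np.float64(60.0)), (np.float64(0.0), np.float64(-9.4), np.float64(53.1)), (np.float64(-14.0), np.float64(-1.0), np.float64(47.6)), (np.float64(-5.0), np.float64(-9.5), np.float64(54.5)), (np.float64(-15.0), np.float64(-2.5), np.float64(47.8)), (np.float64(-3.0), np.float64(-9.7), np.float64(50.3)), (np.float64(-13.0), np.float64(-10.1), np.float64(55.3)), (np.float64(-14.0), np.float64(-9.5), np.float64(52.0)), (np.float64(-11.0), np.float64(-9.6), np.float64(47.5))]
```

```bash
cat > go.py <<'E'
# usage: go.py x y z yaw_deg(of tool y axis): prints tool-frame shift [m] and turn [rad] still to go
import sys; from h import *
from scipy.spatial.transform import Rotation as Ro
o=status.get_obs(); w,x,y,z=o["eef_rot"]; R=Ro.from_quat([x,y,z,w]).as_matrix()
yaw=np.degrees(np.arctan2(R[1,1],R[0,1])); print("t",round(o["time"],2),"pos",o["eef_pos"].round(1),"yaw",yaw.round(2),"tilt",np.degrees(np.arccos(-R[2,2])).round(2),"F",o["wrist_force"].round(2),"gap",round(o["finger_gap"],1),"ff",round(float(o["finger_force"]),1),"q6",o["q"][5].round(2))
if len(sys.argv)>4:
    X,Y,Z,A=map(float,sys.argv[1:5]); d=R.T@(np.array([X,Y,Z])-o["eef_pos"])/1000
    a=-np.radians(A-yaw); print("shift m",d.round(4),"turn z rad",a.round(4),"wrapped",((a+np.pi/2)%np.pi-np.pi/2).round(4))
E
python3 -m inch '[[-0.0243,-0.0201,0.0045,0,0,0,1],[-0.0243,-0.0201,0.0045,0,0,0,1],[-0.0243,-0.0201,0.0045,0,0,0,1],[-0.0243,-0.0201,0.0045,0,0,0,1],[-0.0243,-0.0201,0.0045,0,0,0,1],[-0.0243,-0.0201,0.0045,0,0,0,1],[-0.0243,-0.0201,0.0045,0,0,0,1],[-0.0243,-0.0201,0.0045,0,0,0,1]]' 10
python3 -m inch '[[-0.0243,-0.0201,0.0045,0,0,0,1],[-0.0243,-0.0201,0.0045,0,0,0,1],[-0.0243,-0.0201,0.0045,0,0,0,1],[-0.0243,-0.0201,0.0045,0,0,0,1],[-0.0243,-0.0201,0.0045,0,0,0,1],[-0.0243,-0.0201,0.0045,0,0,0,1],[-0.0243,-0.0201,0.0045,0,0,0,1],[-0.0243,-0.0201,0.0045,0,0,0,1]]'
python3 -m inch '[[0,0,0,0,0,0.1487,1],[0,0,0,0,0,0.1487,1],[0,0,0,0,0,0.1487,1],[0,0,0,0,0,0.1487,1],[0,0,0,0,0,0.1487,1],[0,0,0,0,0,0.1487,1],[0,0,0,0,0,0.1487,1],[0,0,0,0,0,0.1487,1]]'
python3 -m inch '[[0,0,0,0,0,0.1487,1],[0,0,0,0,0,0.1487,1],[0,0,0,0,0,0.1487,1],[0,0,0,0,0,0.1487,1],[0,0,0,0,0,0.1487,1],[0,0,0,0,0,0.1487,1],[0,0,0,0,0,0.1487,1],[0,0,0,0,0,0.1487,1]]'
python3 -m inch '[[0,0,0,0,0,0.1487,1],[0,0,0,0,0,0,1]]'
python3 go.py 455.3 148.3 10 -72.2
```

```text
time: 0.9
eef_pos: [317.2, 359.7, 186.0]
eef_rot: [-0.0, 0.151, 0.988, -0.0]
wrist_force: [0.2, 0.4, 0.2]
finger_gap: 87.8
finger_force: 0.0
time: 1.7
eef_pos: [454.6, 148.1, 150.0]
eef_rot: [-0.0, 0.151, 0.988, -0.0]
wrist_force: [-0.5, 0.6, -0.6]
finger_gap: 88.0
finger_force: 0.0
time: 2.5
eef_pos: [454.0, 149.3, 150.1]
eef_rot: [-0.0, 0.681, 0.732, -0.0]
wrist_force: [-0.1, -0.2, 0.0]
finger_gap: 87.7
finger_force: 0.0
time: 3.3
eef_pos: [454.0, 149.3, 150.1]
eef_rot: [0.0, 0.975, 0.224, -0.0]
wrist_force: [0.2, 0.0, 0.1]
finger_gap: 88.1
finger_force: 0.0
time: 3.5
eef_pos: [454.1, 149.3, 150.2]
eef_rot: [0.0, 0.988, 0.154, -0.0]
wrist_force: [0.1, 0.1, 0.6]
finger_gap: 87.9
finger_force: 0.0
t 3.5 pos [454.1 149.3 150.2] yaw -72.32 tilt 0.05 F [0.08 0.14 0.6 ] gap 87.9 ff 0.0 q6 1.51
shift m [0.001  0.0013 0.1402] turn z rad -0.0021 wrapped -0.0021
```

```bash
python3 -m inch '[[0.001,0.0013,0.03,0,0,0,1],[0,0,0.03,0,0,0,1],[0,0,0.03,0,0,0,1],[0,0,0.025,0,0,0,1],[0,0,0.015,0,0,0,0.7],[0,0,0.010,0,0,0,0.6],[0,0,0,0,0,0,0.5],[0,0,0,0,0,0,0.5]]' 10
python3 -m inch '[[0,0,0,0,0,0,0.42],[0,0,0,0,0,0,0.3],[0,0,0,0,0,0,0.2],[0,0,0,0,0,0,0.2],[0,0,0,0,0,0,0.2],[0,0,0,0,0,0,0.2]]' 10
python3 go.py
```

```text
time: 4.3
eef_pos: [456.3, 148.6, 11.7]
eef_rot: [-0.0, 0.988, 0.155, 0.001]
wrist_force: [1.1, -0.5, 1.0]
finger_gap: 58.7
finger_force: 0.0
time: 4.9
eef_pos: [456.1, 148.6, 11.3]
eef_rot: [-0.0, 0.988, 0.154, 0.001]
wrist_force: [-1.1, -0.6, 4.1]
finger_gap: 33.3
finger_force: 10.0
t 4.9 pos [456.1 148.6  11.3] yaw -72.24 tilt 0.07 F [-1.13 -0.64  4.11] gap 33.3 ff 10.0 q6 1.5
```

The gap of 33.3 and the +4 N lift mean the pads are gripping above the axis, so the pad bottom is about 9 mm above the TCP. I'll regrip about 5 mm lower.

```bash
python3 -m inch '[[0,0,0,0,0,0,0.45],[0,0,0,0,0,0,0.5],[0,0,0.002,0,0,0,0.5],[0,0,0.0015,0,0,0,0.5],[0,0,0,0,0,0,0.42],[0,0,0,0,0,0,0.35],[0,0,0,0,0,0,0.2],[0,0,0,0,0,0,0.2]]' 10
python3 -m inch '[[0,0,0,0,0,0,0.2],[0,0,0,0,0,0,0.2],[0,0,0,0,0,0,0.2]]' 12
python3 go.py
```

```text
time: 5.7
eef_pos: [455.5, 148.4, 6.9]
eef_rot: [0.0, 0.988, 0.154, -0.0]
wrist_force: [0.3, -0.4, -1.4]
finger_gap: 33.7
finger_force: 10.0
time: 6.0
eef_pos: [455.6, 148.4, 7.1]
eef_rot: [0.0, 0.988, 0.154, -0.0]
wrist_force: [0.7, -0.2, -1.4]
finger_gap: 33.8
finger_force: 12.0
t 6.0 pos [455.6 148.4   7.1] yaw -72.25 tilt 0.0 F [ 0.68 -0.18 -1.39] gap 33.8 ff 12.0 q6 1.5
```

```bash
python3 -m inch '[[0,0,-0.008,0,0,0,0.2],[0,0,-0.02,0,0,0,0.2],[0,0,-0.03,0,0,0,0.2],[0,0,-0.03,0,0,0,0.2],[0,0,-0.03,0,0,0,0.2],[0,0,-0.01,0,0,0,0.2],[0,0,0,0,0,0,0.2],[0,0,0,0,0,0,0.2]]'
python3 go.py 627.7 210 130 10.4
```

```text
time: 6.8
eef_pos: [455.2, 148.3, 133.8]
eef_rot: [0.0, 0.988, 0.154, -0.001]
wrist_force: [0.5, 0.3, -3.0]
finger_gap: 33.8
finger_force: 12.0
t 6.8 pos [455.2 148.3 133.8] yaw -72.25 tilt 0.09 F [ 0.48  0.32 -3.05] gap 33.8 ff 12.0 q6 1.5
shift m [ 0.1831 -0.0061  0.0035] turn z rad -1.4424 wrapped -1.4424
```

```bash
python3 -m inch '[[0.0305,-0.001,0.0006,0,0,0,0.2],[0.0305,-0.001,0.0006,0,0,0,0.2],[0.0305,-0.001,0.0006,0,0,0,0.2],[0.0305,-0.001,0.0006,0,0,0,0.2],[0.0305,-0.001,0.0006,0,0,0,0.2],[0.0305,-0.001,0.0006,0,0,0,0.2],[0,0,0,0,0,-0.1442,0.2],[0,0,0,0,0,-0.1442,0.2]]'
python3 -m inch '[[0,0,0,0,0,-0.1442,0.2],[0,0,0,0,0,-0.1442,0.2],[0,0,0,0,0,-0.1442,0.2],[0,0,0,0,0,-0.1442,0.2],[0,0,0,0,0,-0.1442,0.2],[0,0,0,0,0,-0.1442,0.2],[0,0,0,0,0,-0.1442,0.2],[0,0,0,0,0,-0.1442,0.2]]'
python3 -m inch '[[0,0,0,0,0,0,0.2],[0,0,0,0,0,0,0.2]]'
python3 go.py 627.7 210 70 10.4
python3 - <<'E'
from h import *
s,d=save("side","s1"); t,dt=save("top","t1")
ps=proj("side",[627.7,210,140]);pt=proj("top",[627.7,210,140]); print(ps,pt)
def crop(im,p,r): x,y=map(int,p); x=max(x,r);y=max(y,r); return cv2.resize(np.clip(im[y-r:y+r,x-r:x+r].astype(float)*1.6,0,255).astype(np.uint8),(400,400),interpolation=cv2.INTER_CUBIC)
cv2.imwrite("pics/c1.png",np.hstack([crop(s,ps,40),crop(t,pt,60)])[:,:,::-1])
E
```

```text
time: 7.6
eef_pos: [627.5, 209.8, 126.9]
eef_rot: [-0.0, 0.955, 0.297, -0.003]
wrist_force: [0.1, 0.0, -2.0]
finger_gap: 33.8
finger_force: 12.0
time: 8.4
eef_pos: [627.1, 209.7, 128.3]
eef_rot: [-0.001, 0.638, 0.77, -0.002]
wrist_force: [0.3, -0.6, -0.3]
finger_gap: 33.5
finger_force: 12.0
time: 8.6
eef_pos: [627.4, 209.8, 129.5]
eef_rot: [-0.001, 0.642, 0.767, -0.001]
wrist_force: [-0.4, 0.1, -1.6]
finger_gap: 33.7
finger_force: 12.0
t 8.6 pos [627.4 209.8 129.5] yaw 10.15 tilt 0.17 F [-0.41  0.08 -1.57] gap 33.7 ff 12.0 q6 0.09
shift m [0.0002 0.0005 0.0595] turn z rad -0.0043 wrapped -0.0043
[283.7847349  136.39305103] [195.57649309 165.90714853]
```

View pics/c1.png

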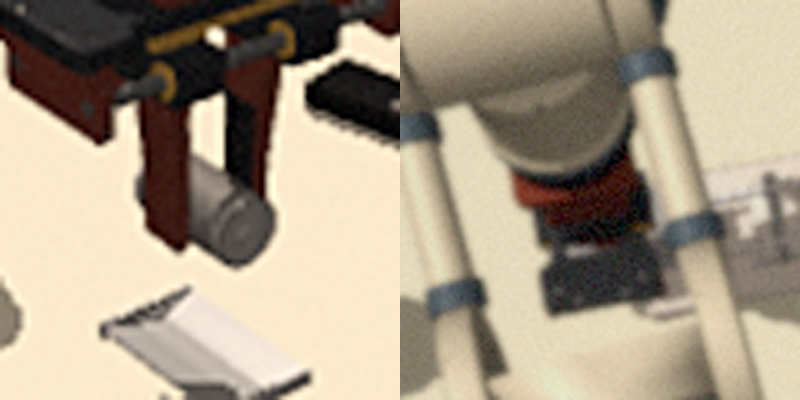

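The side crop shows the cell held level above the left tray, with one end face towards the camera near pixel (293,142). Whether that face has a button isn't clear, so I'll enlarge it together with the original end faces.

```bash
python3 - <<'E'
from h import *
def e(im,u,v,r=14):
    g=im[v-r:v+r,u-r:u+r].astype(float); g=g*255/np.percentile(g,60) if 0 else np.clip((g-20)*2.6,0,255)
    return cv2.resize(g.astype(np.uint8),(400,400),interpolation=cv2.INTER_CUBIC)
s1=np.load("s1.npz")["im"]; s0=np.load("side0.npz")["im"]; t0=np.load("top0.npz")["im"]
cv2.imwrite("pics/e1.png",cv2.resize(np.vstack([np.hstack([e(s1,290,140),e(s0,218,224)]),np.hstack([e(s0,264,302),e(t0,231,255,20)])])[:,:,::-1],(600,600)))
d=np.load("s1.npz")["d"]; print(d[134:150,282:302].round(0).astype(int))
E
```

```text
[[ 890  892  889  885  888  884  886  885  884  885  885  885  885  912
   914 1188 1181 1190 1186 1187]
 [ 892  889  888  886  885  886  882  884  883  881  880  884  884  885
   888 1182 1183 1182 1186 1184]
 [ 888  890  888  886  884  883  882  884  878  880  879  883  884  885
   885  892 1178 1176 1181 1178]
 [ 892  887  885  884  883  885  884  878  879  879  881  886  883  889
   890  890  895 1174 1171 1173]
 [ 892  887  888  883  879  884  877  878  880  881  885  885  890  892
   892  894  896 1170 1170 1170]
 [ 890  888  885  883  882  880  879  882  878  883  887  890  894  889
   892  896  899 1167 1165 1166]
 [ 891  886  889  885  881  879  879  880  885  884  887  891  894  891
   897  898  903 1163 1160 1162]
 [ 893  890  889  884  879  880  882  883  885  887  886  886  891  892
   895  900  902 1158 1156 1155]
 [ 891  891  887  884  884  881  883  883  885  886  888  892  893  898
   900  900 1156 1158 1153 1156]
 [ 896  893  889  886  882  880  886  888  887  889  892  892  893  896
   899  902 1152 1150 1151 1148]
 [ 901  894  894  890  884  881  887  890  887  892  891  895  896  899
   904 1146 1143 1148 1148 1146]
 [1142 1143  893  892  886  887  888  888  891  896  897  899  901  901
   902 1140 1140 1141 1142 1139]
 [1141 1137 1136  896  887  888  887  889  894  893  895  901  901  905
  1141 1139 1138 1139 1139 1134]
 [1135 1134 1131 1132  896  891  891  893  895  898  901  902  904 1135
  1135 1133 1130 1134 1130 1132]
 [1134 1129 1128 1129 1132 1129  896  897  896  900  900  904 1128 1128
  1130 1132 1127 1132 1133 1131]
 [1127 1129 1128 1129 1124 1125 1128 1131 1122 1125    0 1129 1127 1126
  1126 1129 1127 1127 1126 1129]]
```

View pics/e1.png

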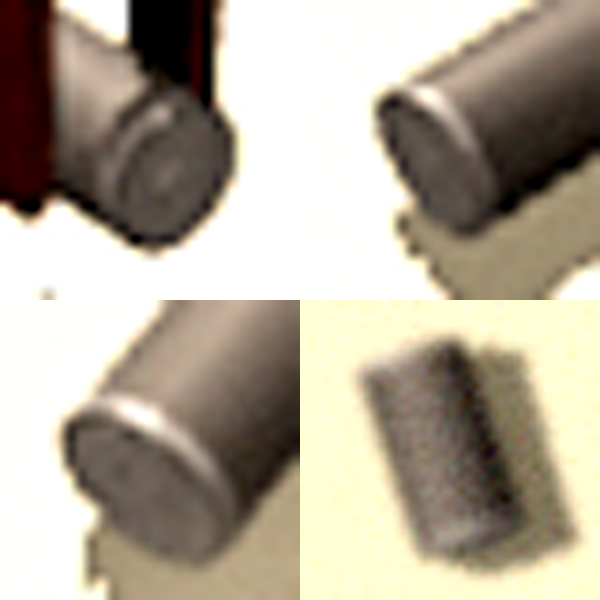

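```bash
python3 - <<'E'
from h import *
def chk(tag,npz,ctr,ang,z0):
    D=np.load(npz); c=cloud("side",D["d"]); a=np.radians(ang)
    ax=np.array([np.cos(a),np.sin(a)]); la=np.array([-ax[1],ax[0]])
    q=c[...,:2]-ctr; L=q@ax; W=q@la; Z=c[...,2]-z0; ok=D["d"]>0
    r=np.hypot(W,Z)
    # near end: L most negative
    f=ok&(r<22)&(L<-24)&(L>-40)
    Wm=W[ok&(r<22)&(L>-28)&(L<-10)]
    for lo,hi in((0,4),(4,7),(7,10),(10,13),(13,16)):
        s=f&(r>=lo)&(r<hi)&(L<-26); print(tag,(lo,hi),s.sum(),"L",np.median(L[s]).round(2),L[s].mean().round(2), "W",W[s].mean().round(1),"Z",Z[s].mean().round(1))
chk("A0","side0.npz",[455.8,148.4],17.8,17)
chk("B0","side0.npz",[452.4,-75.7],29.3,17)
chk("A1","s1.npz",[627.4,209.8],100.15,139.5)
E
```

```text
A0 (0, 4) 4 L -29.86 -29.89 W -0.6 Z -0.4
A0 (4, 7) 12 L -28.41 -28.73 W -0.6 Z 1.7
A0 (7, 10) 17 L -28.18 -28.24 W -0.6 Z 1.0
A0 (10, 13) 19 L -28.26 -28.14 W -0.2 Z 0.9
A0 (13, 16) 23 L -28.48 -29.04 W -0.6 Z -0.0
B0 (0, 4) 12 L -30.18 -30.16 W -0.2 Z 0.0
B0 (4, 7) 16 L -28.85 -28.75 W -0.7 Z 2.0
B0 (7, 10) 23 L -28.57 -28.57 W -0.8 Z 0.9
B0 (10, 13) 34 L -28.61 -28.55 W 0.2 Z -0.5
B0 (13, 16) 44 L -28.43 -29.0 W -1.4 Z -0.2
A1 (0, 4) 6 L -30.59 -30.47 W 0.8 Z -0.4
A1 (4, 7) 14 L -30.32 -30.26 W -0.6 Z 1.3
A1 (7, 10) 25 L -28.82 -29.13 W 0.2 Z 0.1
A1 (10, 13) 29 L -29.14 -29.04 W 0.2 Z 0.8
A1 (13, 16) 37 L -29.02 -29.19 W 0.9 Z 0.0
```

The depth shows a raised centre of about 1.5–2 mm on the near face in all three readings. So the + buttons of both cells are at the near (-x,-y) end, and my first impression was wrong. I'll place this cell on the left tray now and settle its direction later if it proves the heavier.

```bash
python3 -m inch '[[0.0002,0.0004,0.02,0,0,-0.004,0.2],[0,0,0.02,0,0,0,0.2],[0,0,0.014,0,0,0,0.2],[0,0,0.006,0,0,0,0.2],[0,0,0.004,0,0,0,0.2],[0,0,0.004,0,0,0,0.2],[0,0,0.003,0,0,0,0.2],[0,0,0,0,0,0,0.2]]'
python3 go.py 627.7 210 55.5 10.4
```

```text
time: 9.5
eef_pos: [628.6, 210.2, 60.7]
eef_rot: [0.0, 0.639, 0.769, 0.0]
wrist_force: [-0.1, -0.6, -0.3]
finger_gap: 33.8
finger_force: 12.0
t 9.5 pos [628.6 210.2  60.7] yaw 10.6 tilt 0.02 F [-0.06 -0.57 -0.3 ] gap 33.8 ff 12.0 q6 0.09
shift m [-0.0001 -0.0009  0.0052] turn z rad 0.0035 wrapped 0.0035
```

```bash
python3 -m inch '[[0,0,0,0,0,0,0.2],[0,0,0.001,0,0,0,0.2],[0,0,0.001,0,0,0,0.2],[0,0,0,0,0,0,0.2],[0,0,0,0,0,0,0.2]]'
python3 go.py 627.7 210 55.5 10.4
```

```text
time: 10.0
eef_pos: [628.4, 210.2, 58.5]
eef_rot: [-0.0, 0.639, 0.769, -0.0]
wrist_force: [0.1, -0.7, -1.2]
finger_gap: 34.0
finger_force: 12.0
t 10.0 pos [628.4 210.2  58.5] yaw 10.61 tilt 0.01 F [ 0.12 -0.7  -1.24] gap 34.0 ff 12.0 q6 0.09
shift m [-0.0001 -0.0007  0.003 ] turn z rad 0.0036 wrapped 0.0036
```

```bash
python3 -m inch '[[0,0,0.001,0,0,0,0.2],[0,0,0.001,0,0,0,0.2],[0,0,0.0005,0,0,0,0.2],[0,0,0,0,0,0,0.2],[0,0,0,0,0,0,0.2]]'
python3 go.py 627.7 210 55.5 10.4
```

```text
time: 10.5
eef_pos: [628.4, 210.2, 55.9]
eef_rot: [-0.0, 0.639, 0.769, -0.0]
wrist_force: [1.2, -0.8, -1.4]
finger_gap: 34.0
finger_force: 12.0
t 10.5 pos [628.4 210.2  55.9] yaw 10.61 tilt 0.01 F [ 1.24 -0.81 -1.41] gap 34.0 ff 12.0 q6 0.09
shift m [-0.0001 -0.0007  0.0004] turn z rad 0.0036 wrapped 0.0036
```

```bash
python3 -m inch '[[0,0,0.0005,0,0,0,0.2],[0,0,0.0004,0,0,0,0.2],[0,0,0,0,0,0,0.2]]'
python3 go.py 627.7 210 55.5 10.4
```

```text
time: 10.8
eef_pos: [628.4, 210.2, 55.1]
eef_rot: [-0.0, 0.639, 0.769, -0.0]
wrist_force: [0.3, 0.0, -0.7]
finger_gap: 33.6
finger_force: 12.0
t 10.8 pos [628.4 210.2  55.1] yaw 10.61 tilt 0.01 F [ 0.28  0.03 -0.7 ] gap 33.6 ff 12.0 q6 0.09
shift m [-0.     -0.0008 -0.0004] turn z rad 0.0036 wrapped 0.0036
```

```bash
python3 -m inch '[[0,0,0.0002,0,0,0,0.2],[0,0,0,0,0,0,0.39],[0,0,0,0,0,0,0.4],[0,0,0,0,0,0,0.42],[0,0,0,0,0,0,0.46],[0,0,-0.001,0,0,0,0.5],[0,0,-0.002,0,0,0,0.6],[0,0,-0.003,0,0,0,0.75]]'
python3 go.py
python3 -m inch '[[0,0,-0.01,0,0,0,0.9],[0,0,-0.03,0,0,0,1],[0,0,-0.035,0,0,0,1],[0,0,-0.02,0,0,0,1]]'
python3 go.py 452.8 -75.2 150 119.3
python3 - <<'E'
from h import *
s,d=save("side","s2"); ps=proj("side",[627.7,210,65]); x,y=map(int,ps)
cv2.imwrite("pics/c2.png",cv2.resize(s[y-60:y+60,x-60:x+100],(800,600),interpolation=cv2.INTER_CUBIC)[:,:,::-1])
E
```

```text
time: 11.6
eef_pos: [628.4, 210.2, 61.0]
eef_rot: [-0.0, 0.639, 0.769, -0.0]
wrist_force: [-0.1, -0.7, -0.2]
finger_gap: 56.2
finger_force: 0.0
t 11.6 pos [628.4 210.2  61. ] yaw 10.6 tilt 0.01 F [-0.1  -0.68 -0.25] gap 56.2 ff 0.0 q6 0.09
time: 12.0
eef_pos: [629.3, 210.5, 160.5]
eef_rot: [0.001, 0.639, 0.769, 0.002]
wrist_force: [0.4, 0.5, 1.1]
finger_gap: 86.5
finger_force: 0.0
t 12.0 pos [629.3 210.5 160.5] yaw 10.61 tilt 0.27 F [0.43 0.46 1.06] gap 86.5 ff 0.0 q6 0.09
shift m [-0.2483 -0.2261  0.0093] turn z rad -1.8971 wrapped 1.2445
```

View pics/c2.png

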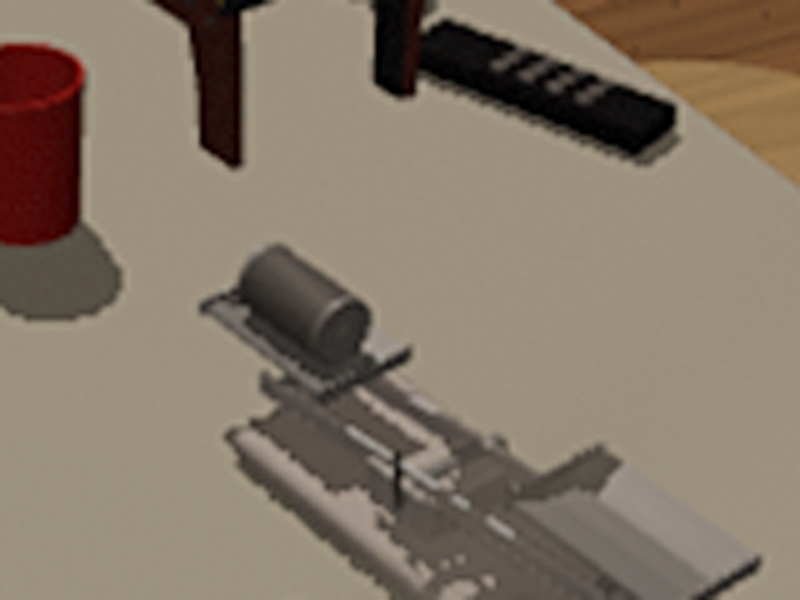

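Cell A lies settled on the left tray, which is down, and the right tray is up. Now for cell B, gripped so that its + ends up pointing +y.

```bash
python3 -m inch '[[-0.0226,-0.0206,0.0009,0,0,0,1],[-0.0226,-0.0206,0.0009,0,0,0,1],[-0.0226,-0.0206,0.0009,0,0,0,1],[-0.0226,-0.0206,0.0009,0,0,0,1],[-0.0226,-0.0206,0.0009,0,0,0,1],[-0.0226,-0.0206,0.0009,0,0,0,1],[-0.0226,-0.0206,0.0009,0,0,0,1],[-0.0226,-0.0206,0.0009,0,0,0,1]]'
python3 -m inch '[[-0.0226,-0.0206,0.0009,0,0,0,1],[-0.0226,-0.0206,0.0009,0,0,0,1],[-0.0226,-0.0206,0.0009,0,0,0,1],[0,0,0,0,0,-0.146,1],[0,0,0,0,0,-0.146,1],[0,0,0,0,0,-0.146,1],[0,0,0,0,0,-0.146,1],[0,0,0,0,0,-0.146,1]]'
python3 -m inch '[[0,0,0.005,0,0,-0.146,1],[0,0,0.005,0,0,-0.146,1],[0,0,0.005,0,0,-0.146,1],[0,0,0.005,0,0,-0.146,1],[0,0,0.005,0,0,-0.146,1],[0,0,0.005,0,0,-0.146,1],[0,0,0.005,0,0,-0.146,1],[0,0,0.005,0,0,-0.146,1]]'
python3 -m inch '[[0,0,0,0,0,0,1],[0,0,0,0,0,0,1]]'
python3 go.py 453 -75.3 7 119.3
```

```text
time: 12.85
eef_pos: [498.9, 1.2, 148.6]
eef_rot: [0.0, 0.639, 0.769, 0.0]
wrist_force: [-0.2, -0.0, 0.1]
finger_gap: 87.4
finger_force: 0.0
time: 13.65
eef_pos: [451.3, -75.9, 146.0]
eef_rot: [0.0, 0.319, 0.948, 0.0]
wrist_force: [-0.1, 0.7, -0.6]
finger_gap: 88.2
finger_force: 0.0
time: 14.45
eef_pos: [451.3, -75.8, 105.7]
eef_rot: [0.0, -0.256, 0.967, -0.0]
wrist_force: [-0.1, -0.1, 0.3]
finger_gap: 88.0
finger_force: 0.0
time: 14.65
eef_pos: [451.3, -75.8, 106.1]
eef_rot: [-0.0, -0.251, 0.968, 0.0]
wrist_force: [-0.1, 0.2, 0.3]
finger_gap: 87.9
finger_force: 0.0
t 14.65 pos [451.3 -75.8 106.1] yaw 119.13 tilt 0.01 F [-0.06  0.18  0.33] gap 87.9 ff 0.0 q6 -2.32
shift m [-0.0017 -0.0004  0.0991] turn z rad -0.003 wrapped -0.003
```

```bash
python3 -m inch '[[-0.0017,-0.0004,0.03,0,0,-0.003,1],[0,0,0.03,0,0,0,1],[0,0,0.025,0,0,0,0.8],[0,0,0.0095,0,0,0,0.6],[0,0,0.0045,0,0,0,0.5],[0,0,0,0,0,0,0.45],[0,0,0,0,0,0,0.42],[0,0,0,0,0,0,0.35]]' 12
python3 -m inch '[[0,0,0,0,0,0,0.2],[0,0,0,0,0,0,0.2],[0,0,0,0,0,0,0.2]]' 12
python3 go.py
python3 -m inch '[[0,0,-0.008,0,0,0,0.2],[0,0,-0.02,0,0,0,0.2],[0,0,-0.03,0,0,0,0.2],[0,0,-0.03,0,0,0,0.2],[0,0,-0.03,0,0,0,0.2],[0,0,-0.015,0,0,0,0.2],[0,0,0,0,0,0,0.2],[0,0,0,0,0,0,0.2]]'
python3 go.py 666.3 3.5 140 10.4
```

```text
time: 15.45
eef_pos: [454.1, -75.6, 8.5]
eef_rot: [0.001, -0.255, 0.967, -0.001]
wrist_force: [0.7, 0.8, -0.5]
finger_gap: 43.5
finger_force: 0.0
time: 15.75
eef_pos: [453.7, -75.5, 7.9]
eef_rot: [0.001, -0.255, 0.967, -0.0]
wrist_force: [-0.9, -0.6, 4.2]
finger_gap: 34.1
finger_force: 12.0
t 15.75 pos [453.7 -75.5   7.9] yaw 119.52 tilt 0.08 F [-0.86 -0.57  4.19] gap 34.1 ff 12.0 q6 -2.32
time: 16.55
eef_pos: [452.8, -75.3, 138.9]
eef_rot: [-0.001, -0.255, 0.967, 0.0]
wrist_force: [0.1, -0.3, -0.9]
finger_gap: 33.5
finger_force: 12.0
t 16.55 pos [452.8 -75.3 138.9] yaw 119.52 tilt 0.08 F [ 0.12 -0.29 -0.91] gap 33.5 ff 12.0 q6 -2.32
shift m [-0.2246 -0.0367 -0.0014] turn z rad 1.9045 wrapped -1.237
```

```bash
python3 -m inch '[[-0.0281,-0.0046,0,0,0,0,0.2],[-0.0281,-0.0046,0,0,0,0,0.2],[-0.0281,-0.0046,0,0,0,0,0.2],[-0.0281,-0.0046,0,0,0,0,0.2],[-0.0281,-0.0046,0,0,0,0,0.2],[-0.0281,-0.0046,0,0,0,0,0.2],[-0.0281,-0.0046,0,0,0,0,0.2],[-0.0281,-0.0046,0,0,0,0,0.2]]'
python3 -m inch '[[0,0,0,0,0,0.1465,0.2],[0,0,0,0,0,0.1465,0.2],[0,0,0,0,0,0.1465,0.2],[0,0,0,0,0,0.1465,0.2],[0,0,0,0,0,0.1465,0.2],[0,0,0,0,0,0.1465,0.2],[0,0,0,0,0,0.1465,0.2],[0,0,0,0,0,0.1465,0.2]]'
python3 -m inch '[[0,0,0,0,0,0.1465,0.2],[0,0,0,0,0,0.1465,0.2],[0,0,0,0,0,0.1465,0.2],[0,0,0,0,0,0.1465,0.2],[0,0,0,0,0,0.1465,0.2],[0,0,0,0,0,0,0.2],[0,0,0,0,0,0,0.2],[0,0,0,0,0,0,0.2]]'
python3 go.py 666.3 3.5 79 10.4
python3 - <<'E'
from h import *
s,d=save("side","s3"); c=cloud("side",d); q=c-np.array([666.3,3.5,149]); a=np.radians(100.4); ax=np.array([np.cos(a),np.sin(a)]);L=q[...,:2]@ax;W=q[...,:2]@np.array([-ax[1],ax[0]]);Z=q[...,2]
m=(d>0)&(abs(W)<25)&(abs(Z)<25)&(L<-24)&(L>-40); print("L",np.percentile(L[m],[1,5,50]).round(1)); 
r=np.hypot(W,Z)
for lo,hi in((0,4),(4,7),(7,10),(10,13),(13,16)):
    f=m&(r>=lo)&(r<hi)&(L<-26); print(lo,f.sum(),np.median(L[f]).round(2))
f=m&(L<-26); print("W",np.percentile(W[f],[2,98]).round(1),"Z",np.percentile(Z[f],[2,98]).round(1))
E
```

```text
time: 17.35
eef_pos: [666.9, 3.9, 136.6]
eef_rot: [-0.002, -0.255, 0.967, 0.001]
wrist_force: [0.9, 0.5, -1.4]
finger_gap: 34.1
finger_force: 12.0
time: 18.15
eef_pos: [665.8, 3.4, 136.7]
eef_rot: [-0.002, 0.325, 0.946, -0.001]
wrist_force: [0.3, -0.3, -0.7]
finger_gap: 33.5
finger_force: 12.0
time: 18.95
eef_pos: [666.5, 3.4, 138.9]
eef_rot: [-0.001, 0.639, 0.769, -0.001]
wrist_force: [0.3, -0.2, -1.3]
finger_gap: 33.5
finger_force: 12.0
t 18.95 pos [666.5   3.4 138.9] yaw 10.57 tilt 0.1 F [ 0.28 -0.2  -1.34] gap 33.5 ff 12.0 q6 -0.23
shift m [ 0.0001 -0.0001  0.0599] turn z rad 0.003 wrapped 0.003
L [-30.9 -30.6 -29.3]
0 6 -29.75
4 18 -29.84
7 21 -29.72
10 30 -29.39
13 58 -29.32
W [-15.3  15.3] Z [-15.1  16. ]
```

The near face is now flat to within 0.4 mm, so this cell's + points to +y as intended. Lowering it onto the raised right tray.

```bash
python3 -m inch '[[0,0,0.02,0,0,0.003,0.2],[0,0,0.02,0,0,0,0.2],[0,0,0.012,0,0,0,0.2],[0,0,0.005,0,0,0,0.2],[0,0,0.003,0,0,0,0.2],[0,0,0,0,0,0,0.2],[0,0,0,0,0,0,0.2]]'
python3 go.py 
python3 -m inch '[[0,0,0.001,0,0,0,0.2],[0,0,0.0008,0,0,0,0.2],[0,0,0,0,0,0,0.2],[0,0,0,0,0,0,0.2]]'
python3 go.py 
```

```text
time: 19.7
eef_pos: [667.4, 3.4, 81.2]
eef_rot: [0.001, 0.641, 0.767, 0.001]
wrist_force: [0.2, 0.8, -0.3]
finger_gap: 33.6
finger_force: 12.0
t 19.7 pos [667.4   3.4  81.2] yaw 10.24 tilt 0.1 F [ 0.2   0.85 -0.3 ] gap 33.6 ff 12.0 q6 -0.22
time: 20.1
eef_pos: [666.9, 3.4, 78.3]
eef_rot: [0.0, 0.641, 0.767, 0.0]
wrist_force: [0.5, -0.4, -0.7]
finger_gap: 33.9
finger_force: 12.0
t 20.1 pos [666.9   3.4  78.3] yaw 10.23 tilt 0.0 F [ 0.51 -0.39 -0.71] gap 33.9 ff 12.0 q6 -0.22
```

```bash
python3 -m inch '[[0,0,0.0005,0,0,0,0.2],[0,0,0,0,0,0,0.2],[0,0,0,0,0,0,0.2]]' | grep -E "pos|force"
python3 -m inch '[[0,0,0.0005,0,0,0,0.2],[0,0,0,0,0,0,0.2],[0,0,0,0,0,0,0.2]]' | grep -E "pos|force"
python3 -m inch '[[0,0,0.0005,0,0,0,0.2],[0,0,0,0,0,0,0.2],[0,0,0,0,0,0,0.2]]' | grep -E "pos|force"
```

```text
eef_pos: [666.9, 3.4, 77.7]
wrist_force: [0.2, 0.2, -0.3]
finger_force: 12.0
eef_pos: [666.9, 3.4, 77.2]
wrist_force: [-0.4, -0.2, -0.0]
finger_force: 12.0
eef_pos: [666.9, 3.4, 76.7]
wrist_force: [-0.5, -0.2, -0.5]
finger_force: 12.0
```

```bash
cat > tz.py <<'E'
from h import *
from sys import argv
s,d=save("side",argv[1]); c=cloud("side",d); a=np.radians(100.4); ax=np.array([np.cos(a),np.sin(a)])
for n,o in(("right",[666.5,3.4]),("left",[628.2,210])):
    q=c[...,:2]-o; L=q@ax;W=q@np.array([-ax[1],ax[0]]);Z=c[...,2]; ok=(d>0)&(abs(W)<7)
    m=ok&(L<-34)&(L>-41.5)&(Z>40)&(Z<75); e=(d>0)&(abs(W)<5)&(L<-26)&(L>-33)&(Z>50)&(Z<110)
    w=(d>0)&(L<-42)&(L>-47)&(abs(W)<28)&(Z>30)&(Z<80)
    print(n,"floor z",m.sum(),np.median(Z[m]).round(1),"end wall top",np.percentile(Z[w],98).round(1),"face z range",np.percentile(Z[e],[2,98]).round(1))
E
python3 tz.py s4
```

```text
right floor z 11 68.2 end wall top 76.0 face z range [ 67.5 103.1]
left floor z 2 48.0 end wall top 56.7 face z range [50.7 82.6]
```

```bash
python3 -m inch '[[0,0,0.0004,0,0,0,0.2],[0,0,0,0,0,0,0.2],[0,0,0,0,0,0,0.2]]' | grep -E "pos|force"
python3 -m inch '[[0,0,0.0004,0,0,0,0.2],[0,0,0,0,0,0,0.2],[0,0,0,0,0,0,0.2]]' | grep -E "pos|force"
python3 tz.py s5
```

```text
eef_pos: [666.9, 3.4, 76.3]
wrist_force: [1.3, -0.5, -0.7]
finger_force: 12.0
eef_pos: [666.9, 3.4, 76.0]
wrist_force: [-0.4, -0.1, -0.2]
finger_force: 12.0
right floor z 11 68.3 end wall top 76.3 face z range [ 67.2 102.5]
left floor z 3 48.4 end wall top 56.0 face z range [51.9 82.9]
```

```bash
python3 -m inch '[[0,0,0.0003,0,0,0,0.2],[0,0,0,0,0,0,0.39],[0,0,0,0,0,0,0.4],[0,0,0,0,0,0,0.42],[0,0,0,0,0,0,0.46],[0,0,0,0,0,0,0.55],[0,0,-0.002,0,0,0,0.7],[0,0,-0.004,0,0,0,0.85]]'
python3 -m inch '[[0,0,-0.01,0,0,0,1],[0,0,-0.03,0,0,0,1],[0,0,-0.02,0,0,0,1],[0,0,0,0,0,0,1],[0,0,0,0,0,0,1]]'
python3 tz.py s6; python3 go.py 628.2 210 100 10.4
```

```text
time: 22.5
eef_pos: [666.7, 3.4, 81.4]
eef_rot: [-0.0, 0.641, 0.767, -0.0]
wrist_force: [0.6, 0.3, 0.0]
finger_gap: 61.2
finger_force: 0.0
time: 23.0
eef_pos: [667.2, 3.4, 142.3]
eef_rot: [0.001, 0.641, 0.767, 0.0]
wrist_force: [0.8, -0.2, -0.2]
finger_gap: 87.6
finger_force: 0.0
right floor z 13 68.3 end wall top 75.8 face z range [ 66.9 102.6]
left floor z 4 48.5 end wall top 56.1 face z range [50.9 83.1]
t 23.05 pos [666.6   3.4 140.8] yaw 10.23 tilt 0.05 F [-0.05 -0.75 -0.81] gap 87.9 ff 0.0 q6 -0.22
shift m [ 0.2101 -0.0011  0.0408] turn z rad -0.0029 wrapped -0.0029
```

About a second after release, the left tray (cell A) is still down at 48 mm and the right one is up at 68 mm. Cell A is therefore the heavier. I'll pick it up, turn it end for end with a regrasp on the table, then take it to the bay.

```bash
python3 -m inch '[[0.03,-0.0002,0,0,0,0,1],[0.03,-0.0002,0,0,0,0,1],[0.03,-0.0002,0,0,0,0,1],[0.03,-0.0002,0,0,0,0,1],[0.03,-0.0002,0,0,0,0,1],[0.03,-0.0001,0,0,0,0,1],[0.03,0,0,0,0,-0.003,1],[0,0,0.02,0,0,0,1]]'
python3 -m inch '[[0,0,0.02,0,0,0,1],[0,0,0.012,0,0,0,0.8],[0,0,0,0,0,0,0.7],[0,0,0,0,0,0,0.7]]'
python3 tz.py s7; python3 go.py 628.2 210 55.2 10.6
```

```text
time: 23.85
eef_pos: [628.1, 213.9, 122.7]
eef_rot: [0.0, 0.638, 0.77, 0.002]
wrist_force: [0.0, -0.5, 0.5]
finger_gap: 87.8
finger_force: 0.0
time: 24.25
eef_pos: [628.3, 209.5, 89.2]
eef_rot: [-0.0, 0.64, 0.768, -0.0]
wrist_force: [-0.4, 0.3, 0.0]
finger_gap: 67.0
finger_force: 0.0
right floor z 12 68.4 end wall top 76.1 face z range [ 67.2 101.7]
left floor z 2 48.8 end wall top 56.5 face z range [52.5 83. ]
t 24.3 pos [628.8 209.6  90.3] yaw 10.38 tilt 0.04 F [-0.49  0.02  0.23] gap 63.8 ff 0.0 q6 0.09
shift m [ 0.0005 -0.0006  0.0351] turn z rad -0.0039 wrapped -0.0039
```

```bash
python3 -m inch '[[0.0005,-0.0006,0.015,0,0,-0.003,0.72],[0,0,0.012,0,0,0,0.72],[0,0,0.005,0,0,0,0.72],[0,0,0.0022,0,0,0,0.72],[0,0,0,0,0,0,0.72],[0,0,0,0,0,0,0.72]]' 
python3 -m inch '[[0,0,0,0,0,0,0.6],[0,0,0,0,0,0,0.5],[0,0,0,0,0,0,0.44],[0,0,0,0,0,0,0.41],[0,0,0,0,0,0,0.36],[0,0,0,0,0,0,0.2],[0,0,0,0,0,0,0.2]]' 12
python3 go.py
```

```text
time: 24.9
eef_pos: [628.0, 210.3, 55.8]
eef_rot: [0.0, 0.639, 0.769, 0.0]
wrist_force: [-0.0, 0.1, -0.7]
finger_gap: 63.3
finger_force: 0.0
time: 25.6
eef_pos: [627.9, 210.3, 55.5]
eef_rot: [0.0, 0.639, 0.769, 0.0]
wrist_force: [0.3, 0.3, 0.8]
finger_gap: 33.5
finger_force: 12.0
t 25.6 pos [627.9 210.3  55.5] yaw 10.58 tilt 0.02 F [0.35 0.27 0.83] gap 33.5 ff 12.0 q6 0.09
```

```bash
python3 -m inch '[[0,0,-0.004,0,0,0,0.2],[0,0,-0.006,0,0,0,0.2],[0,0,-0.01,0,0,0,0.2],[0,0,-0.02,0,0,0,0.2],[0,0,-0.025,0,0,0,0.2],[0,0,-0.015,0,0,0,0.2],[0,0,0,0,0,0,0.2]]' 
python3 -m inch '[[-0.015,-0.0224,0,0,0,0,0.2],[-0.015,-0.0224,0,0,0,0,0.2],[-0.015,-0.0224,0,0,0,0,0.2],[-0.015,-0.0224,0,0,0,0,0.2],[-0.015,-0.0224,0,0,0,0,0.2],[-0.015,-0.0224,0,0,0,0,0.2],[-0.015,-0.0224,0,0,0,0,0.2],[-0.015,-0.0224,0,0,0,0,0.2]]'
python3 -m inch '[[-0.015,-0.0224,0,0,0,0,0.2],[0,0,0.005,0,0,0.1435,0.2],[0,0,0.005,0,0,0.1435,0.2],[0,0,0.01,0,0,0.1435,0.2],[0,0,0.01,0,0,0.1435,0.2],[0,0,0.01,0,0,0.1435,0.2],[0,0,0.01,0,0,0.1435,0.2],[0,0,0.01,0,0,0.1435,0.2]]'
python3 -m inch '[[0,0,0.01,0,0,0.1435,0.2],[0,0,0.01,0,0,0.1435,0.2],[0,0,0,0,0,0.1435,0.2],[0,0,0,0,0,0.1435,0.2],[0,0,0,0,0,0,0.2],[0,0,0,0,0,0,0.2]]'
python3 go.py 455 40 7.5 -80; python3 tz.py s8
```

```text
time: 26.3
eef_pos: [629.3, 210.7, 139.6]
eef_rot: [0.002, 0.639, 0.769, 0.003]
wrist_force: [0.5, 1.0, -1.1]
finger_gap: 33.6
finger_force: 12.0
time: 27.1
eef_pos: [472.4, 58.7, 134.2]
eef_rot: [-0.001, 0.639, 0.769, -0.001]
wrist_force: [0.1, -0.1, -2.4]
finger_gap: 33.9
finger_force: 12.0
time: 27.9
eef_pos: [453.8, 40.5, 73.9]
eef_rot: [-0.0, 0.931, 0.364, -0.001]
wrist_force: [-0.3, 0.5, -1.2]
finger_gap: 33.4
finger_force: 12.0
time: 28.5
eef_pos: [454.0, 40.5, 54.8]
eef_rot: [-0.0, 0.996, 0.09, -0.0]
wrist_force: [-0.8, -0.3, -0.7]
finger_gap: 33.4
finger_force: 12.0
t 28.5 pos [454.   40.5  54.8] yaw -79.64 tilt 0.05 F [-0.8  -0.33 -0.7 ] gap 33.4 ff 12.0 q6 1.4
shift m [0.0009 0.0007 0.0473] turn z rad 0.0062 wrapped 0.0062
right floor z 11 48.2 end wall top 56.7 face z range [52.  83.4]
left floor z 4 68.4 end wall top 76.4 face z range [67.2 70.3]
```

```bash
python3 -m inch '[[0,0,0.02,0,0,0,0.2],[0,0,0.015,0,0,0,0.2],[0,0,0.006,0,0,0,0.2],[0,0,0.003,0,0,0,0.2],[0,0,0.002,0,0,0,0.2],[0,0,0,0,0,0,0.2],[0,0,0,0,0,0,0.2],[0,0,0,0,0,0,0.2]]'
python3 go.py 454 40.5 7.5 -80
python3 -m inch '[[0,0,0.0005,0,0,0,0.2],[0,0,0.0005,0,0,0,0.2],[0,0,0,0,0,0,0.2],[0,0,0,0,0,0,0.2]]'
```

```text
time: 29.35
eef_pos: [454.8, 40.5, 10.0]
eef_rot: [0.0, 0.996, 0.088, 0.0]
wrist_force: [0.8, -0.7, -0.5]
finger_gap: 33.6
finger_force: 12.0
t 29.35 pos [454.8  40.5  10. ] yaw -79.86 tilt 0.06 F [ 0.82 -0.74 -0.46] gap 33.6 ff 12.0 q6 1.41
shift m [-0.0008 -0.0001  0.0025] turn z rad 0.0024 wrapped 0.0024
time: 29.75
eef_pos: [454.4, 40.5, 8.4]
eef_rot: [-0.0, 0.996, 0.088, -0.0]
wrist_force: [-0.2, 0.2, -0.9]
finger_gap: 33.7
finger_force: 12.0
```

```bash
python3 -m inch '[[0,0,0.0005,0,0,0,0.2],[0,0,0.0003,0,0,0,0.2],[0,0,0,0,0,0,0.2],[0,0,0,0,0,0,0.2]]'
python3 -m inch '[[0,0,0,0,0,0,0.39],[0,0,0,0,0,0,0.39],[0,0,0,0,0,0,0.41],[0,0,0,0,0,0,0.45],[0,0,0,0,0,0,0.6],[0,0,0,0,0,0,0.9],[0,0,0,0,0,0,1],[0,0,-0.015,0,0,0,1]]'
python3 -m inch '[[0,0,-0.03,0,0,0,1],[0,0,-0.03,0,0,0,1],[0,0,0,0,0,0,1],[0,0,0,0,0,0,1]]'
cat > cellA.py <<'E'
from h import *
for n in ("side","top"):
    s,d=save(n,"a_"+n); c=cloud(n,d); m=(d>0)&(c[...,2]>9)&(c[...,2]<40)&(abs(c[...,0]-455)<60)&(abs(c[...,1]-40)<70)
    k,l,st,ce=cv2.connectedComponentsWithStats(m.astype(np.uint8))
    for i in range(1,k):
        if st[i,4]>60: r=cv2.minAreaRect(c[l==i][:,:2].astype(np.float32)); print(n,st[i,4],[np.round(q,1) for q in r],np.percentile(c[l==i][:,2],98).round(1))
E
python3 cellA.py; python3 go.py
```

```text
time: 30.15
eef_pos: [454.4, 40.5, 7.6]
eef_rot: [0.0, 0.996, 0.088, -0.0]
wrist_force: [0.5, -0.5, -1.5]
finger_gap: 33.8
finger_force: 12.0
time: 30.95
eef_pos: [452.8, 40.5, 21.0]
eef_rot: [-0.0, 0.996, 0.088, -0.002]
wrist_force: [0.0, 0.4, -0.2]
finger_gap: 68.5
finger_force: 0.0
time: 31.35
eef_pos: [455.2, 40.6, 84.3]
eef_rot: [0.0, 0.996, 0.088, 0.001]
wrist_force: [0.2, -0.8, -0.3]
finger_gap: 87.8
finger_force: 0.0
side 507 [array([455.1,  38.5]), array([63.1, 32.6]), np.float64(8.4)] 35.0
top 73 [array([428.8,  37. ]), array([11.1, 33.4]), np.float64(0.2)] 36.1
t 31.45 pos [454.   40.5  82. ] yaw -79.87 tilt 0.06 F [ 0.57 -0.49 -0.21] gap 87.6 ff 0.0 q6 1.41
```

```bash
python3 -m inch '[[0,0,0,0,0,-0.1496,1],[0,0,0,0,0,-0.1496,1],[0,0,0,0,0,-0.1496,1],[0,0,0,0,0,-0.1496,1],[0,0,0,0,0,-0.1496,1],[0,0,0,0,0,-0.1496,1],[0,0,0,0,0,-0.1496,1]]'
python3 -m inch '[[0,0,0,0,0,-0.1496,1],[0,0,0,0,0,-0.1496,1],[0,0,0,0,0,-0.1496,1],[0,0,0,0,0,-0.1496,1],[0,0,0,0,0,-0.1496,1],[0,0,0,0,0,-0.1496,1],[0,0,0,0,0,-0.1496,1]]'
python3 -m inch '[[0,0,0,0,0,-0.1496,1],[0,0,0,0,0,-0.1496,1],[0,0,0,0,0,-0.1496,1],[0,0,0,0,0,-0.1496,1],[0,0,0,0,0,-0.1496,1],[0,0,0,0,0,-0.1496,1],[0,0,0,0,0,-0.1496,1],[0,0,0,0,0,0,1]]'
python3 go.py 455.2 40.1 7.3 100; python3 cellA.py
```

```text
time: 32.15
eef_pos: [453.5, 40.5, 81.1]
eef_rot: [-0.001, 0.817, 0.577, -0.001]
wrist_force: [-0.3, -0.4, -0.4]
finger_gap: 87.7
finger_force: 0.0
time: 32.85
eef_pos: [453.5, 40.5, 81.1]
eef_rot: [-0.001, 0.419, 0.908, -0.001]
wrist_force: [0.0, -0.6, 0.4]
finger_gap: 88.2
finger_force: 0.0
time: 33.65
eef_pos: [453.6, 40.5, 81.3]
eef_rot: [-0.001, -0.089, 0.996, 0.0]
wrist_force: [0.5, 0.1, -0.2]
finger_gap: 88.2
finger_force: 0.0
t 33.65 pos [453.6  40.5  81.3] yaw 100.21 tilt 0.15 F [ 0.51  0.1  -0.22] gap 88.2 ff 0.0 q6 -1.73
shift m [-0.0016 -0.0007  0.074 ] turn z rad 0.0037 wrapped 0.0037
side 495 [array([454.7,  38.5]), array([62.2, 33.3]), np.float64(9.0)] 34.8
top 70 [array([429. ,  36.9]), array([11. , 33.3]), np.float64(0.9)] 35.8
```

```bash
python3 -m inch '[[-0.0014,-0.0007,0.025,0,0,0.003,1],[0,0,0.025,0,0,0,0.9],[0,0,0.015,0,0,0,0.7],[0,0,0.006,0,0,0,0.6],[0,0,0.0032,0,0,0,0.5],[0,0,0,0,0,0,0.45],[0,0,0,0,0,0,0.42],[0,0,0,0,0,0,0.4]]' 
python3 -m inch '[[0,0,0,0,0,0,0.38],[0,0,0,0,0,0,0.3],[0,0,0,0,0,0,0.2],[0,0,0,0,0,0,0.2],[0,0,0,0,0,0,0.2]]' 15
python3 go.py
python3 -m inch '[[0,0,-0.008,0,0,0,0.2],[0,0,-0.02,0,0,0,0.2],[0,0,-0.03,0,0,0,0.2],[0,0,-0.03,0,0,0,0.2],[0,0,-0.015,0,0,0,0.2],[0,0,0,0,0,0,0.2],[0,0,0,0,0,0,0.2]]'
python3 go.py 540 -200 105 -3.3
```

```text
time: 34.55
eef_pos: [456.6, 40.1, 9.5]
eef_rot: [0.001, -0.087, 0.996, -0.0]
wrist_force: [0.9, 0.4, -0.0]
finger_gap: 36.5
finger_force: 0.0
time: 35.05
eef_pos: [456.4, 40.1, 9.2]
eef_rot: [0.001, -0.087, 0.996, -0.0]
wrist_force: [-0.2, -0.0, 4.8]
finger_gap: 33.9
finger_force: 15.0
t 35.05 pos [456.4  40.1   9.2] yaw 99.97 tilt 0.08 F [-0.18 -0.04  4.83] gap 33.9 ff 15.0 q6 -1.73
time: 35.75
eef_pos: [455.5, 40.1, 110.2]
eef_rot: [-0.001, -0.087, 0.996, 0.0]
wrist_force: [-0.7, 0.2, -1.5]
finger_gap: 33.5
finger_force: 15.0
t 35.75 pos [455.5  40.1 110.2] yaw 99.96 tilt 0.09 F [-0.73  0.19 -1.53] gap 33.5 ff 15.0 q6 -1.73
shift m [-0.0417 -0.2511  0.0051] turn z rad 1.8023 wrapped -1.3393
```

```bash
python3 -m inch '[[-0.0043,-0.0284,0,0,0,0,0.2],[-0.0043,-0.0284,0,0,0,0,0.2],[-0.0043,-0.0284,0,0,0,0,0.2],[-0.0043,-0.0284,0,0,0,0,0.2],[-0.0043,-0.0284,0,0,0,0,0.2],[-0.0043,-0.0284,0,0,0,0,0.2],[-0.0043,-0.0284,0,0,0,0,0.2],[-0.0043,-0.0284,0,0,0,0,0.2]]' 20
python3 -m inch '[[-0.0043,-0.0284,0,0,0,0,0.2],[0,0,0,0,0,0.1386,0.2],[0,0,0,0,0,0.1386,0.2],[0,0,0,0,0,0.1386,0.2],[0,0,0,0,0,0.1386,0.2],[0,0,0,0,0,0.1386,0.2],[0,0,0,0,0,0.1386,0.2],[0,0,0,0,0,0.1386,0.2]]'
python3 -m inch '[[0,0,0,0,0,0.1386,0.2],[0,0,0,0,0,0.1386,0.2],[0,0,0,0,0,0.1386,0.2],[0,0,0,0,0,0.1386,0.2],[0,0,0,0,0,0.1386,0.2],[0,0,0,0,0,0.1386,0.2],[0,0,0,0,0,0,0.2],[0,0,0,0,0,0,0.2]]'
cat > lf.py <<'E'
from h import *
from sys import argv
o=status.get_obs(); P=o["eef_pos"]
s,d=save("side",argv[1]); c=cloud("side",d); a=np.radians(-3.3); q=c[...,:2]-np.array([535.2,-254.5])
X=q[...,0]*np.cos(a)+q[...,1]*np.sin(a); Y=-q[...,0]*np.sin(a)+q[...,1]*np.cos(a); Z=c[...,2]
p=P[:2]-np.array([535.2,-254.5]); px=p[0]*np.cos(a)+p[1]*np.sin(a); py=-p[0]*np.sin(a)+p[1]*np.cos(a)
print("TCP lamp frame",round(px,1),round(py,1),P[2].round(1))
za=P[2]+8.5; f=(d>0)&(abs(X-px)<22)&(abs(Z-za)<22)&(Y<py-24)&(Y>py-40)
f2=f&(np.hypot(X-px,Z-za)<11); print("face Y",f2.sum(),np.median(Y[f2]).round(2),"rel",(np.median(Y[f2])-py).round(2),"X",np.percentile(X[f],[2,98]).round(1),"Z",np.percentile(Z[f],[2,98]).round(1))
i=f2; A=np.c_[X[i]-px,Z[i]-za,np.ones(i.sum())]; print("face slope dY/dX,dY/dZ",np.linalg.lstsq(A,Y[i],rcond=None)[0].round(3))
E
python3 lf.py s9; python3 go.py 537.6 -204.6 56.5 -3.3
```

```text
time: 36.55
eef_pos: [528.2, -178.5, 108.5]
eef_rot: [-0.002, -0.087, 0.996, 0.001]
wrist_force: [0.2, 0.2, -1.6]
finger_gap: 33.5
finger_force: 20.0
time: 37.35
eef_pos: [537.1, -204.5, 108.4]
eef_rot: [-0.002, 0.39, 0.921, 0.0]
wrist_force: [1.4, 0.5, -1.2]
finger_gap: 33.6
finger_force: 20.0
time: 38.15
eef_pos: [537.5, -204.6, 109.5]
eef_rot: [-0.001, 0.726, 0.688, -0.001]
wrist_force: [0.4, -0.1, -1.0]
finger_gap: 33.4
finger_force: 20.0
TCP lamp frame -0.5 49.9 109.5
face Y 79 21.27 rel -28.66 X [-16.6  14.3] Z [103.2 134.8]
face slope dY/dX,dY/dZ [-1.1000e-02 -1.2000e-02  2.1313e+01]
t 38.2 pos [ 537.7 -204.7  110. ] yaw -3.08 tilt 0.13 F [-1.35  0.12 -0.62] gap 33.4 ff 20.0 q6 -0.37
shift m [0.0001 0.     0.0535] turn z rad 0.0039 wrapped 0.0039
```

```bash
python3 -m inch '[[0,0,0.015,0,0,0.004,0.2],[0,0,0.018,0,0,0,0.2],[0,0,0.012,0,0,0,0.2],[0,0,0.006,0,0,0,0.2],[0,0,0.003,0,0,0,0.2],[0,0,0,0,0,0,0.2],[0,0,0,0,0,0,0.2],[0,0,0,0,0,0,0.2]]'
python3 lf.py s10; python3 go.py
```

```text
time: 39.0
eef_pos: [538.7, -205.2, 58.4]
eef_rot: [0.001, 0.728, 0.685, 0.0]
wrist_force: [0.2, -0.3, -1.5]
finger_gap: 33.7
finger_force: 20.0
TCP lamp frame 0.7 49.4 58.4
face Y 89 20.69 rel -28.75 X [-15.4  15.3] Z [47.4 83.5]
face slope dY/dX,dY/dZ [ 0.04   0.343 18.905]
t 39.05 pos [ 538.7 -205.1   58.3] yaw -3.5 tilt 0.08 F [-0.11 -0.01 -1.3 ] gap 33.3 ff 20.0 q6 -0.36
```

```bash
python3 -m inch '[[-0.003,0,0.0015,0,0,0,0.2],[-0.003,0,0.0015,0,0,0,0.2],[-0.002,0,0.001,0,0,0,0.2],[0,0,0,0,0,0,0.2],[0,0,0,0,0,0,0.2]]'
python3 -m inch '[[-0.001,0,0,0,0,0,0.2],[-0.001,0,0,0,0,0,0.2],[-0.001,0,0,0,0,0,0.2],[0,0,0,0,0,0,0.2],[0,0,0,0,0,0,0.2]]'
python3 lf.py s11; python3 go.py
```

```text
time: 39.55
eef_pos: [537.7, -213.0, 53.3]
eef_rot: [-0.0, 0.728, 0.685, -0.0]
wrist_force: [0.7, 0.7, -1.6]
finger_gap: 33.6
finger_force: 20.0
time: 40.05
eef_pos: [537.6, -215.9, 53.5]
eef_rot: [-0.0, 0.728, 0.685, 0.0]
wrist_force: [0.6, 0.1, -0.5]
finger_gap: 33.6
finger_force: 20.0
TCP lamp frame 0.2 38.7 53.5
face Y 71 8.92 rel -29.8 X [-15.9  15.1] Z [42.1 78.1]
face slope dY/dX,dY/dZ [0.048 0.059 8.848]
t 40.1 pos [ 537.6 -215.9   53.5] yaw -3.5 tilt 0.01 F [ 0.3   0.66 -2.06] gap 34.0 ff 20.0 q6 -0.38
```

```bash
python3 -m inch '[[-0.001,0,0,0,0,0,0.2],[-0.001,0,0,0,0,0,0.2],[0,0,0,0,0,0,0.2],[0,0,0,0,0,0,0.2]]' | grep -E "pos|wrist"
python3 -m inch '[[-0.001,0,0,0,0,0,0.2],[-0.001,0,0,0,0,0,0.2],[0,0,0,0,0,0,0.2],[0,0,0,0,0,0,0.2]]' | grep -E "pos|wrist"
python3 -m inch '[[-0.001,0,0,0,0,0,0.2],[0,0,0,0,0,0,0.2],[0,0,0,0,0,0,0.2]]' | grep -E "pos|wrist"
```

```text
eef_pos: [537.5, -217.9, 53.5]
wrist_force: [0.1, 1.1, -1.4]
eef_pos: [537.4, -219.8, 53.5]
wrist_force: [-0.2, 2.0, -0.3]
eef_pos: [537.3, -220.9, 53.5]
wrist_force: [-0.4, 2.2, -0.6]
```

```bash
python3 -m inch '[[-0.0008,0,0,0,0,0,0.2],[0,0,0,0,0,0,0.2],[0,0,0,0,0,0,0.2]]' | grep -E "pos|wrist"
python3 -m inch '[[-0.0005,0,0,0,0,0,0.2],[0,0,0,0,0,0,0.2],[0,0,0,0,0,0,0.2]]' | grep -E "pos|wrist"
python3 -m inch '[[0,0,0,0,0,0,0.2]]' | grep -E "pos|wrist"
```

```text
eef_pos: [537.3, -221.3, 53.4]
wrist_force: [0.8, 4.9, -0.1]
eef_pos: [537.3, -221.3, 53.4]
wrist_force: [-0.1, 6.5, 0.9]
eef_pos: [537.3, -221.3, 53.4]
wrist_force: [0.5, 6.6, 0.7]
```

Rib contact came at y = -221.3. I'll back off about 0.7 mm and lower.

```bash
python3 -m inch '[[0.0014,0,0,0,0,0,0.2],[0,0,0,0,0,0,0.2],[0,0,0.002,0,0,0,0.2],[0,0,0.002,0,0,0,0.2],[0,0,0,0,0,0,0.2]]' | grep -E "pos|wrist"
python3 -m inch '[[0,0,0.002,0,0,0,0.2],[0,0,0.002,0,0,0,0.2],[0,0,0,0,0,0,0.2]]' | grep -E "pos|wrist"
python3 go.py
```

```text
eef_pos: [537.1, -220.9, 48.9]
wrist_force: [1.4, 2.3, -2.1]
eef_pos: [537.1, -220.8, 44.9]
wrist_force: [0.3, 2.9, -1.3]
t 42.7 pos [ 537.1 -220.8   44.9] yaw -3.5 tilt 0.03 F [ 0.3   2.86 -1.26] gap 33.0 ff 20.0 q6 -0.39
```

```bash
python3 -m inch '[[0,0,0.002,0,0,0,0.2],[0,0,0.002,0,0,0,0.2],[0,0,0,0,0,0,0.2]]' | grep -E "pos|wrist"
python3 -m inch '[[0,0,0.002,0,0,0,0.2],[0,0,0.001,0,0,0,0.2],[0,0,0,0,0,0,0.2]]' | grep -E "pos|wrist"
python3 go.py; python3 lf.py s12
```

```text
eef_pos: [537.2, -220.7, 41.0]
wrist_force: [1.1, 2.7, -1.6]
eef_pos: [537.2, -220.8, 38.2]
wrist_force: [1.5, 2.9, -0.5]
t 43.3 pos [ 537.2 -220.8   38.2] yaw -3.5 tilt 0.01 F [ 1.49  2.89 -0.52] gap 33.4 ff 20.0 q6 -0.39
TCP lamp frame 0.1 33.8 38.2
face Y 34 4.0 rel -29.78 X [-20.8  16.3] Z [28.4 65.5]
face slope dY/dX,dY/dZ [ 6.000e-03 -3.000e-03  4.007e+00]
```

```bash
python3 -m inch '[[0,0,0.001,0,0,0,0.2],[0,0,0.001,0,0,0,0.2],[0,0,0,0,0,0,0.2]]' | grep -E "pos|wrist"
python3 -m inch '[[0,0,0.001,0,0,0,0.2],[0,0,0.001,0,0,0,0.2],[0,0,0,0,0,0,0.2]]' | grep -E "pos|wrist"
python3 -m inch '[[0,0,0.001,0,0,0,0.2],[0,0,0,0,0,0,0.2]]' | grep -E "pos|wrist"
```

```text
eef_pos: [537.3, -220.8, 36.3]
wrist_force: [1.0, 2.2, -1.7]
eef_pos: [537.3, -220.8, 34.3]
wrist_force: [0.3, 2.6, -1.0]
eef_pos: [537.3, -220.8, 33.3]
wrist_force: [0.4, 2.0, -0.2]
```

```bash
python3 -m inch '[[0,0,0.001,0,0,0,0.2],[0,0,0,0,0,0,0.2],[0,0,0,0,0,0,0.2]]' | grep -E "pos|wrist"
python3 -m inch '[[0,0,0.0008,0,0,0,0.2],[0,0,0,0,0,0,0.2],[0,0,0,0,0,0,0.2]]' | grep -E "pos|wrist"
python3 -m inch '[[0,0,0.0005,0,0,0,0.2],[0,0,0,0,0,0,0.2],[0,0,0,0,0,0,0.2]]' | grep -E "pos|wrist"
```

```text
eef_pos: [537.3, -220.8, 32.3]
wrist_force: [0.9, 1.2, -2.0]
eef_pos: [537.3, -220.8, 31.6]
wrist_force: [0.6, 2.3, -0.0]
eef_pos: [537.3, -220.9, 31.2]
wrist_force: [-0.1, 2.1, 0.6]
```

```bash
python3 -m inch '[[0,0,0.0004,0,0,0,0.2],[0,0,0,0,0,0,0.2],[0,0,0,0,0,0,0.2]]' | grep -E "pos|wrist"
python3 -m inch '[[0,0,0.0003,0,0,0,0.2],[0,0,0,0,0,0,0.2],[0,0,0,0,0,0,0.2]]' | grep -E "pos|wrist"
python3 - <<'E'
from h import *
s,d=save("side","s13"); c=cloud("side",d); a=np.radians(-3.3); q=c[...,:2]-np.array([535.2,-254.5])
X=q[...,0]*np.cos(a)+q[...,1]*np.sin(a); Y=-q[...,0]*np.sin(a)+q[...,1]*np.cos(a); Z=c[...,2]
m=(d>0)&(abs(X)<6)&(Z>45)&(Z<70)
for y in range(6,70,4):
    f=m&(abs(Y-y)<2); print(y,f.sum(),(np.percentile(Z[f],[50,95]).round(1) if f.any() else ''),end=' | ')
x,y=map(int,proj("side",[537,-218,50])); cv2.imwrite("pics/c3.png",cv2.resize(s[y-45:y+45,x-60:x+60],(800,600),interpolation=cv2.INTER_CUBIC)[:,:,::-1])
E
```

```text
eef_pos: [537.3, -220.8, 31.1]
wrist_force: [-1.6, 2.4, 3.2]
eef_pos: [537.4, -220.8, 31.1]
wrist_force: [-2.9, 3.8, 6.5]
6 13 [55.6 62.2] | 10 15 [55.4 56.9] | 14 18 [55.  56.6] | 18 20 [54.9 57.5] | 22 17 [54.8 56.3] | 26 18 [55.  56.5] | 30 13 [55.  56.3] | 34 0  | 38 0  | 42 0  | 46 0  | 50 0  | 54 0  | 58 0  | 62 0  | 66 0  |
```

View pics/c3.png

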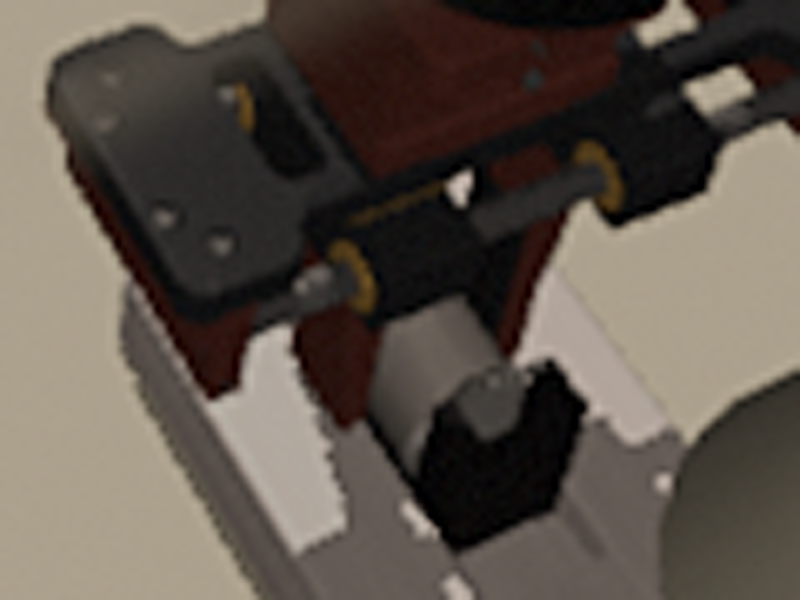

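The crop shows the cell lying in the cradle between the fingers, flat end on the leaf, and its top at 55–56 mm means it's on the floor. I'll ease the downward push and slide it gently to the + wall.

```bash
python3 -m inch '[[0,0,-0.0006,0,0,0,0.2],[0.0006,0,0,0,0,0,0.2],[0,0,0,0,0,0,0.2]]' | grep -E "pos|wrist"
python3 -m inch '[[0.0005,0,0,0,0,0,0.2],[0,0,0,0,0,0,0.2],[0,0,0,0,0,0,0.2]]' | grep -E "pos|wrist"
python3 -m inch '[[0.0004,0,0,0,0,0,0.2],[0,0,0,0,0,0,0.2],[0,0,0,0,0,0,0.2]]' | grep -E "pos|wrist"
```

```text
eef_pos: [537.4, -220.8, 31.2]
wrist_force: [-0.4, 0.0, 2.7]
eef_pos: [537.4, -220.1, 31.2]
wrist_force: [-1.1, -0.6, 3.4]
eef_pos: [537.5, -219.5, 31.2]
wrist_force: [-1.1, 0.4, 4.1]
```

```bash
python3 -m inch '[[0.0003,0,0,0,0,0,0.2],[0,0,0,0,0,0,0.2],[0,0,0,0,0,0,0.2]]' | grep -E "pos|wrist"
python3 -m inch '[[0,0,0,0,0,0,0.38],[0,0,0,0,0,0,0.39],[0,0,0,0,0,0,0.42],[0,0,0,0,0,0,0.5],[0,0,0,0,0,0,0.6],[0,0,-0.002,0,0,0,0.7],[0,0,-0.006,0,0,0,0.7],[0,0,-0.02,0,0,0,0.7]]' | grep -E "time|pos|wrist|gap"
python3 -m inch '[[0,0,-0.02,0,0,0,0.5],[0,0,-0.02,0,0,0,0],[0,0,0,0,0,0,0],[0,0,0,0,0,0,0],[0,0,0,0,0,0,0],[0,0,0,0,0,0,0],[0,0,0,0,0,0,0]]' | grep -E "time|pos|wrist|gap"
python3 - <<'E'
from h import *
for n in("side","top"):
  s,d=save(n,"f_"+n); c=cloud(n,d); a=np.radians(-3.3); q=c[...,:2]-np.array([535.2,-254.5])
  X=q[...,0]*np.cos(a)+q[...,1]*np.sin(a); Y=-q[...,0]*np.sin(a)+q[...,1]*np.cos(a); Z=c[...,2]
  m=(d>0)&(abs(X)<5)&(Z>36)&(Z<75)
  for y in range(2,78,4):
    f=m&(abs(Y-y)<2); print(y,f.sum(),(np.percentile(Z[f],[50,95]).round(1) if f.any() else ''),end=' | ')
  print()
E
python3 go.py 537 -219.3 66 -3.5
```

```text
eef_pos: [537.5, -219.0, 31.1]
wrist_force: [-0.8, -1.1, 3.4]
time: 47.7
eef_pos: [536.2, -218.4, 57.2]
wrist_force: [-0.7, -0.8, -0.1]
finger_gap: 61.6
time: 48.4
eef_pos: [536.9, -218.8, 97.9]
wrist_force: [0.1, -0.7, 0.2]
finger_gap: 8.9
2 5 [73.2 74.4] | 6 33 [52.2 63.2] | 10 3 [54.7 55.9] | 14 17 [55.  56.9] | 18 14 [55.3 56.6] | 22 17 [55.5 57.3] | 26 15 [55.4 56.7] | 30 13 [56.1 56.7] | 34 14 [55.4 56.8] | 38 12 [54.9 55.7] | 42 15 [55.2 56.6] | 46 15 [55.4 57. ] | 50 14 [55.1 56.6] | 54 13 [55.4 57. ] | 58 12 [55.1 55.8] | 62 16 [54.7 56.6] | 66 9 [55.6 56.9] | 70 0  | 74 0  | 
2 0  | 6 0  | 10 0  | 14 0  | 18 0  | 22 0  | 26 0  | 30 0  | 34 0  | 38 6 [55.4 58.2] | 42 10 [54.4 57.5] | 46 4 [54.  54.1] | 50 7 [56.1 59.3] | 54 10 [55.4 58.7] | 58 6 [55.6 58.9] | 62 11 [53.5 58.6] | 66 12 [52.3 57.1] | 70 8 [43.2 45.1] | 74 5 [41.8 42.9] | 
t 48.5 pos [ 537.2 -218.9   98.3] yaw -3.5 tilt 0.06 F [ 0.73  0.56 -0.32] gap 2.1 ff 0.0 q6 -0.38
shift m [-0.0004 -0.0001  0.0323] turn z rad -0.0 wrapped -0.0
```

The cell is level with its top at 55–56 mm along its whole length. One light press from above with closed fingers will make sure it's fully home.

```bash
python3 -m inch '[[0,0,0.018,0,0,0,0],[0,0,0.012,0,0,0,0],[0,0,0.006,0,0,0,0],[0,0,0.003,0,0,0,0],[0,0,0,0,0,0,0],[0,0,0,0,0,0,0],[0,0,0,0,0,0,0]]' | grep -E "pos|wrist"
python3 -m inch '[[0,0,0.001,0,0,0,0],[0,0,0,0,0,0,0],[0,0,0,0,0,0,0]]' | grep -E "pos|wrist"
python3 -m inch '[[0,0,0.0007,0,0,0,0],[0,0,0,0,0,0,0],[0,0,0,0,0,0,0]]' | grep -E "pos|wrist"
```

```text
eef_pos: [537.8, -219.2, 60.8]
wrist_force: [-0.2, -0.3, 0.1]
eef_pos: [537.4, -219.0, 59.1]
wrist_force: [-0.3, 0.6, 0.0]
eef_pos: [537.4, -219.0, 58.3]
wrist_force: [-0.1, 0.4, -0.0]
```

```bash
python3 -m inch '[[0,0,0.001,0,0,0,0],[0,0,0,0,0,0,0],[0,0,0,0,0,0,0]]' | grep -E "pos|wrist"
python3 -m inch '[[0,0,0.0007,0,0,0,0],[0,0,0,0,0,0,0],[0,0,0,0,0,0,0]]' | grep -E "pos|wrist"
python3 -m inch '[[0,0,0.0006,0,0,0,0],[0,0,0,0,0,0,0],[0,0,0,0,0,0,0]]' | grep -E "pos|wrist"
```

```text
eef_pos: [537.4, -219.0, 57.2]
wrist_force: [-0.6, 0.3, -0.2]
eef_pos: [537.4, -219.1, 56.6]
wrist_force: [-0.1, 0.4, 0.5]
eef_pos: [537.5, -219.1, 56.3]
wrist_force: [-0.2, 0.5, 1.1]
```

```bash
python3 -m inch '[[0,0,0.0005,0,0,0,0],[0,0,0,0,0,0,0],[0,0,0,0,0,0,0]]' | grep -E "pos|wrist"
python3 -m inch '[[0,0,0.0004,0,0,0,0],[0,0,0,0,0,0,0],[0,0,0,0,0,0,0]]' | grep -E "pos|wrist"
```

```text
eef_pos: [537.8, -219.1, 56.2]
wrist_force: [-0.4, 1.4, 4.7]
eef_pos: [537.9, -219.1, 56.1]
wrist_force: [-1.0, 1.3, 7.5]
```

It's stiff at 56.1 mm with 7.5 N, so it's home. Withdrawing for a final look.

```bash
python3 -m inch '[[0,0,-0.004,0,0,0,0],[0,0,-0.02,0,0,0,0],[0.01,0,-0.03,0,0,0,0],[0.03,0,-0.03,0,0,0,0],[0.03,0,-0.03,0,0,0,0],[0.03,0,-0.03,0,0,0,0],[0.03,0,-0.01,0,0,0,0],[0.03,0,0,0,0,0,0]]' | grep -E "time|pos|wrist"
python3 -m inch '[[0,0,0,0,0,0,0],[0,0,0,0,0,0,0],[0,0,0,0,0,0,0]]' | grep -E "time"
python3 - <<'E'
from h import *
for n in("side","top"):
  s,d=save(n,"g_"+n); c=cloud(n,d); a=np.radians(-3.3); q=c[...,:2]-np.array([535.2,-254.5])
  X=q[...,0]*np.cos(a)+q[...,1]*np.sin(a); Y=-q[...,0]*np.sin(a)+q[...,1]*np.cos(a); Z=c[...,2]
  m=(d>0)&(abs(X)<5)&(Z>50)&(Z<60); print(n,"Y",np.percentile(Y[m],[1,99]).round(1),[np.median(Z[m&(abs(Y-y)<4)]).round(1) for y in(12,24,36,48,60)])
s=np.load("g_side.npz")["im"];cv2.imwrite("pics/fin.png",cv2.resize(np.clip(s[130:420,180:480]*1.4,0,255).astype(np.uint8),(620,600),interpolation=cv2.INTER_CUBIC)[:,:,::-1])
E
python3 tz.py s14
```

```text
time: 52.1
eef_pos: [547.8, -58.4, 211.5]
wrist_force: [0.1, 0.2, 0.8]
time: 52.4
side Y [-76.3 717.4] [np.float64(55.4), np.float64(55.5), np.float64(55.1), np.float64(55.6), np.float64(55.6)]
top Y [-68.4 721.8] [np.float64(nan), np.float64(nan), np.float64(nan), np.float64(56.0), np.float64(54.6)]
right floor z 13 49.1 end wall top 56.1 face z range [52.6 83.2]
left floor z 3 67.9 end wall top 75.9 face z range [66.5 69.7]
  return _methods._mean(a, axis=axis, dtype=dtype,
  ret = ret.dtype.type(ret / rcount)
```

View pics/fin.png

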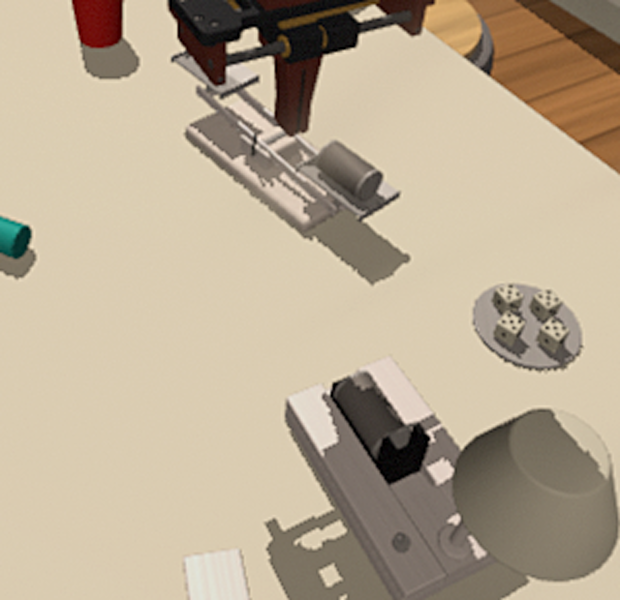

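The picture shows the heavier cell lying level in the bay at (375,415). The lighter cell is on the lowered right tray at (350,170). The dice and coaster, cup and turquoise cell are undisturbed, and the robot is clear.

```bash
python3 -c "
from cell import workorder; print(workorder.finish_job())"
```

```text
the job is handed in; nothing more can be done
None
```

I handed in the job at about 52 s: the heavier cell (first on the left tray) is pressed home in the lamp bay with its + against the black wall, the lighter one lies on the right tray, and the dice, cup and coaster were not disturbed.

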